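# Load the tube labelling rack and lock it with the stop bar buried in the tote

### The arm

A 6-joint arm with a two-finger parallel gripper is mounted at the origin on a cart in front of the work surface, level with it; the furniture and walls round the work are solid. World frame = base frame: x ahead of the robot, y to its left, z up, the work surface at z = 0. Lengths are in m, angles in rad, forces in N, time in s.
With the tool pointing down it reaches from about 0.35 to 0.8 m from the base axis. Payload 7.3 kg.
Tool frame: the origin (TCP) lies midway between the tips of the shut fingers; the grasp point (between the pads) lies 19 mm behind it (r.pinch_z is the distance from the TCP to the grasp point, in m); x points along the fingers, y is the direction in which the jaws open and shut, and the axes are right-handed (so a half turn about x gives the same grasp; the last joint's range is limited). The gripper opens to 85 mm and grips with 20 to 120 N. Pads are 22 mm wide; open, the fingers measure 114 mm over their backs; the gripper's body (76 mm by 85 mm) begins 54 mm behind the grasp point. The pads swing forward as they close: fully open they stand 13 mm farther back than shut.
Start: joints at [-1.407, 0.342, 1.524, -0, 1.275, -0.146], TCP at [0.16, -0.5, 0.231] pointing down, gripper open.
Joint ranges: [-2.53, 2.53], [-0.77, 2.02], [0.04, 2.7], [-1, 4.14], [0.28, 2.66], [-3.11, 3.11]. Speed limits (rad/s): [2.57, 2.57, 3.14, 3.14, 3.14, 3.14].

### API

Orientations are given as a unit quaternion [w, x, y, z].
In Python, from station import r gives the robot as it stands. The module is installed in compiled form; this text tells all that it offers.
- The arm moves only by the tool move_arm, never from a script. Its argument "plan" is a list of rows, each a list of 3 entries, a list of its own where there are three numbers: the shift along the tool's x, y, z in m, then the turn, a rotation vector about the tool's x, y, z in degrees, then the closure in counts, from 0 (fully open) to 255 (shut). In form: [[[dx, dy, dz], [ax, ay, az], hand], ...]. A call has 1 to 8 rows; each row shifts and turns the commanded pose from where the row before left it, along the tool's axes as they then stand; what a row does not reach is not made up. A row lasts 1/8 s, in which the tool goes at most 62.5 mm and 10.7 degrees, less where a joint would pass 70% of its speed; a pose out of reach is approached as far as the arm can. A call is refused whole if a number of a shift passes 0.0625 or a number of a turn 10.7, either way. A call with a gripper value outside its range is refused whole. The fingers move at their own pace and stop on an object; "force" is the grip in N (left out, the last holds). Time passes only in rows, so rows that do not move let the fingers close. It gives the time, the measured TCP pose, the force and the opening at its end, in the units of the state.
- r.sense(): the state, without advancing time (a new reading comes with each control period).
- r.get_image(name): name is "scene" or "top"; returns a dict with "color" (400x640x3 uint8, red, green, blue), "intrinsics" (3x3 intrinsics, pixels), "rvec" (rotation vector, rad) and "tvec" (3), from world to camera coordinates, as OpenCV has them. Camera axes: x right, y down, z forward; pixel columns grow to the right and rows downward; lengths in m; the calibration is good to about 2 mm. A picture is of the moment at which its call begins. There is no depth.
- r.close_job(): hands the job in, once; it reports no verdict.
The state is a dict: "t": time; "joints": joint angles; "dq": joint speeds; "tau": joint torques, N m; "ee_pos": TCP position; "ee_rot": TCP orientation; "ft_force": force on the tool from outside, world axes, zero at the start; "wrist_torque": the same for the moment, N m; "finger_gap": opening from 0.0 (shut) to 1.0 (fully open).
Only numpy, scipy, OpenCV 4.12 (cv2) and the standard library are available. Lean on these libraries where they do the work, as an engineer would, in place of code of your own. Each camera call takes 0.05 s, during which the arm holds its last target.

### The job

Lay every tablet tube in a V-cradle of the white rack, one tube to a cradle, each lying midway between the back wall and the place of the bar. Clear the cartons off the orange stop bar buried in the blue tote, keeping them in the tote (they may lie on one another); once all the tubes are in, set the bar in the slot across the front of the rack and press it down firmly until its head is flush on the deck, so that the tubes cannot slide out. Leave the marker and the jar at the back where they are.

Things in the scene. Friction and masses are not known exactly. Their poses are not given: they have to be found in the camera images.
- tube_rack: White labelling rack, fixed, 174 (x) x 226 (y) x 46 mm. Origin: underside. At yaw 0 its slot faces the robot; x runs from the slot to the back wall (face at x = 80 mm, 46 mm high), y along the slot, z up. Flat deck 22 mm high. Behind the slot four blue V-cradles at y = -87, -33, 33, 87 mm: 45-degree saddles, 8 mm thick, at x = 0 and 46 mm, rising 17 mm over the deck, bare deck between.
- slot (a point): Centre of the mouth of the slot at deck level (22 mm above the worktop), axes as the rack's. Slot 34 (x) x 196 (y) mm, 15 mm deep, centred at x = -55 mm, y = 0 of the rack. The body of the bar goes in with its length along y.
- tote: Shallow blue open tote, fixed to the worktop, outside 258 (x) x 228 (y) x 50 mm, walls and floor 4 mm (rim bead 266 x 236). Origin: centre of the underside; z up. The stop bar lies along its x in the -y half under the cartons; the +y half is free at the start.
- bar_c (a point): Loose stop bar, T section, 0.14 to 0.24 kg: orange head 42 (x) x 200 (y) x 24 mm on an aluminium body 30 x 190 x 13 mm. This point is its centre, half-way up its 37 mm (z up). Home, the underside of the head is flush on the deck and this point is 27.5 mm above the rack's underside. Grip it across the head at mid-length: the inner tubes leave a 42 mm gap there.
- cradle_1 (a point): V-cradle 1: where the centre of a tube lies when it rests in it (45 mm above the worktop, middle of the space between back wall and bar, which is 114 mm long); x along the tube, axes as the rack's.
- cradle_2 (a point): V-cradle 2: where the centre of a tube lies when it rests in it (45 mm above the worktop, middle of the space between back wall and bar, which is 114 mm long); x along the tube, axes as the rack's.
- cradle_3 (a point): V-cradle 3: where the centre of a tube lies when it rests in it (45 mm above the worktop, middle of the space between back wall and bar, which is 114 mm long); x along the tube, axes as the rack's.
- cradle_4 (a point): V-cradle 4: where the centre of a tube lies when it rests in it (45 mm above the worktop, middle of the space between back wall and bar, which is 114 mm long); x along the tube, axes as the rack's.
- tube_1_c (a point): Round closed tablet tube, diameter 24 mm, length 100 mm along its x, grey metal with a white paper sleeve and a 12 mm long eight-sided green cap at the +x end (flats as wide as the tube, so it does not roll by itself). 50 g. This point is its centre, 12 mm above what it lies on. May be absent. Either end may face the back wall.
- tube_2_c (a point): Round closed tablet tube, diameter 24 mm, length 100 mm along its x, grey metal with a white paper sleeve and a 12 mm long eight-sided green cap at the +x end (flats as wide as the tube, so it does not roll by itself). 50 g. This point is its centre, 12 mm above what it lies on. May be absent. Either end may face the back wall.
- tube_3_c (a point): Round closed tablet tube, diameter 24 mm, length 100 mm along its x, grey metal with a white paper sleeve and a 12 mm long eight-sided green cap at the +x end (flats as wide as the tube, so it does not roll by itself). 50 g. This point is its centre, 12 mm above what it lies on. May be absent. Either end may face the back wall.
- tube_4_c (a point): Round closed tablet tube, diameter 24 mm, length 100 mm along its x, grey metal with a white paper sleeve and a 12 mm long eight-sided green cap at the +x end (flats as wide as the tube, so it does not roll by itself). 50 g. This point is its centre, 12 mm above what it lies on. May be absent. Either end may face the back wall.
- carton_1_c (a point): Small white medicine carton with green bands, 50 (x) x 54 (y) x 24 (z) mm, 25 g; at the start it lies flat on the bar with its x across the bar, about 8 mm from the next. This point is its centre, half-way up.
- carton_2_c (a point): Small white medicine carton with red bands, 50 (x) x 54 (y) x 24 (z) mm, 25 g; at the start it lies flat on the bar with its x across the bar, about 8 mm from the next. This point is its centre, half-way up.
- carton_3_c (a point): Small white medicine carton with yellow bands, 50 (x) x 54 (y) x 24 (z) mm, 25 g; at the start it lies flat on the bar with its x across the bar, about 8 mm from the next. This point is its centre, half-way up.
- carton_4_c (a point): Small white medicine carton with blue bands, 50 (x) x 54 (y) x 24 (z) mm, 25 g; at the start it lies flat on carton_1, turned alike. May be absent. This point is its centre, half-way up.
- carton_5_c (a point): Small white medicine carton with grey bands, 50 (x) x 54 (y) x 24 (z) mm, 25 g; at the start it lies flat on carton_3, turned alike. May be absent. This point is its centre, half-way up.
- marker_black: Black marker pen, 136 mm, lying at the back of the worktop: a bystander. Origin: underside centre, length along its y.
- amber_jar: Amber jar with white lid, 68 mm wide, 92 mm high, at the back of the worktop: a bystander. Origin: underside centre.

How it is judged:
By the outcome, as a careful person would: the job done as asked, in the order asked, and still so for the second after the job is handed in, with the robot touching nothing.
Of carton_4, carton_5 only 1 to 2 are there at a start; the rules pass over those that are not, and their reading is None.
Of tube_1, tube_2, tube_3, tube_4 only 3 to 4 are there at a start; the rules pass over those that are not, and their reading is None.
At some moment in a run one of tube_1, tube_2, tube_3, tube_4 may be knocked a few centimetres aside while the robot is not near it.
Once in a run the grip may slacken for a moment while it holds something.
It also fails if it takes over 210 s, if anything falls off the work surface, if the arm or the gripper's body presses on something with over 40 N, if the wrist force passes 120 N, or if a joint passes its speed limit or range.

## Working session

There is one attempt and no reset: what is moved stays moved. The work goes in short steps, Python scripts to look and compute and a tool call to move; the robot and the scene stay as the last step left them, time stands still between calls to the robot, and variables do not carry over. Pictures are saved under pics/ and viewed, and the job is handed in when it is done.

Besides the shell and the picture viewer there is one more tool, called after "Emit:" by a JSON object that holds its "method" and its "body", one argument or row to a line. move_arm: Moves the arm, as the interface text tells. Its arguments: {"type":"object","properties":{"plan":{"type":"array","items":{"type":"array"}},"force":{"type":"number"}},"required":["plan"]}

```bash
mkdir -p pics; ls; cat > h.py <<'E'
import numpy as np, cv2
from station import r
from scipy.spatial.transform import Rotation as R
def snap(name,fn=None):
    d=r.get_image(name); 
    if fn: cv2.imwrite('pics/'+fn,cv2.cvtColor(d['color'],cv2.COLOR_RGB2BGR))
    return d
def ray(d,uv):
    Rm=cv2.Rodrigues(np.array(d['rvec'],float))[0]; t=np.array(d['tvec'],float).ravel()
    K=np.array(d['intrinsics']); v=Rm.T@np.linalg.inv(K)@np.array([uv[0],uv[1],1.]); return -Rm.T@t, v/np.linalg.norm(v)
def onz(d,uv,z):
    c,v=ray(d,uv); return c+v*(z-c[2])/v[2]
def proj(d,P):
    return cv2.projectPoints(np.array(P,float).reshape(-1,3),np.array(d['rvec'],float),np.array(d['tvec'],float),np.array(d['intrinsics'],float),None)[0].reshape(-1,2)
def tri(d1,u1,d2,u2):
    a,v=ray(d1,u1); b,w=ray(d2,u2)
    s=np.linalg.lstsq(np.c_[v,-w],b-a,rcond=None)[0]; p,q=a+s[0]*v,b+s[1]*w
    return (p+q)/2, np.linalg.norm(p-q)
E
python3 - <<'E'
from h import *
for n in('scene','top'):
    d=snap(n,n+'0.png'); print(n,ray(d,(320,200)),d['intrinsics'])
s=r.sense(); print(s); print(r.pinch_z)
E
```

```text
pics
scene (array([-0.05553669,  0.9210395 ,  0.72995371]), array([ 0.51734293, -0.67637695, -0.52428094])) [[503.66355803   0.         314.19718018]
 [  0.         503.66355803 194.26022034]
 [  0.           0.           1.        ]]
top (array([0.50919186, 0.09433858, 1.16559124]), array([ 0.06461973,  0.0044204 , -0.99790017])) [[452.94505413   0.         320.08665127]
 [  0.         452.94505413 200.52716109]
 [  0.           0.           1.        ]]
{'t': 0.1, 'joints': array([-1.40699878e+00,  3.42639727e-01,  1.52492924e+00, -5.01315186e-06,
        1.27539676e+00, -1.46026665e-01]), 'dq': array([-1.16530330e-03, -1.53863558e-03, -9.10842789e-04, -9.84507779e-05,
        3.37626423e-04, -2.89521369e-03]), 'tau': array([ 2.33542414e-03, -4.34447873e+01, -2.46492219e+01, -1.46658981e-04,
        4.65650606e-03,  3.62299750e-05]), 'ee_pos': array([ 0.16001496, -0.49964211,  0.23069966]), 'ee_rot': array([-0.10861687, -0.69863299, -0.10958772,  0.69864501]), 'ft_force': array([ 0.30343611, -0.12238283,  0.2525658 ]), 'wrist_torque': array([-0.04009478,  0.02871946, -0.01504513]), 'finger_gap': 1.000070113850431}
0.0187
```

View pics/scene0.png

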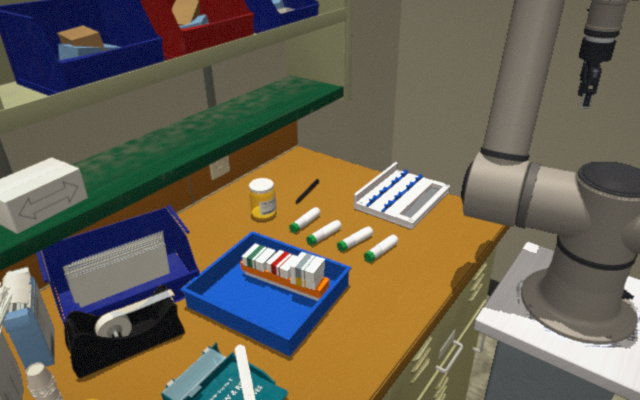

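View pics/top0.png

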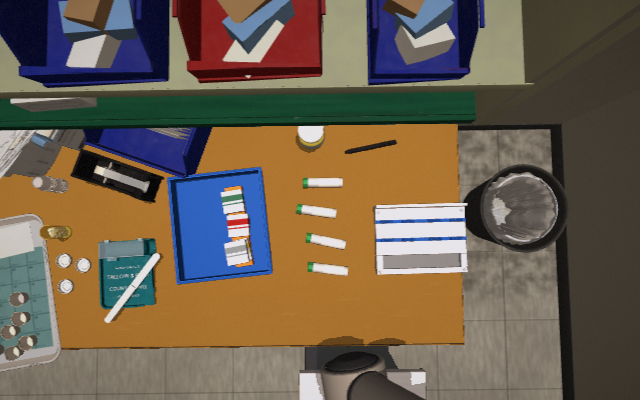

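```bash
python3 - <<'E'
import cv2
a=cv2.imread('pics/top0.png');b=cv2.imread('pics/scene0.png')
cv2.imwrite('pics/t_tote.png',cv2.resize(a[155:295,155:285],None,fx=4,fy=4,interpolation=cv2.INTER_CUBIC))
cv2.imwrite('pics/t_rack.png',cv2.resize(a[165:285,290:480],None,fx=4,fy=4,interpolation=cv2.INTER_CUBIC))
cv2.imwrite('pics/s_tote.png',cv2.resize(b[225:355,180:360],None,fx=4,fy=4,interpolation=cv2.INTER_CUBIC))
cv2.imwrite('pics/s_rack.png',cv2.resize(b[155:270,280:460],None,fx=4,fy=4,interpolation=cv2.INTER_CUBIC))
E
```

```text
(no output)
```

View pics/t_tote.png

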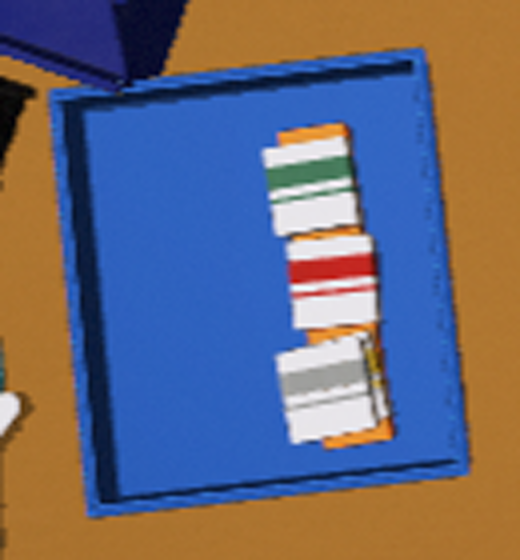

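View pics/t_rack.png

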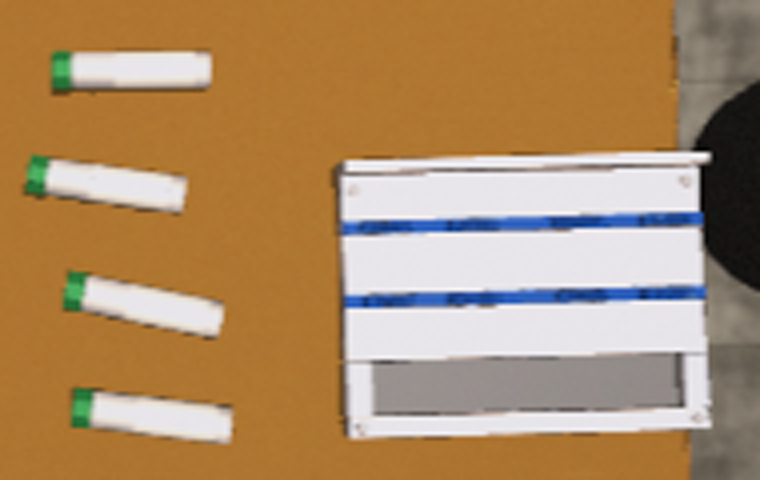

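View pics/s_tote.png

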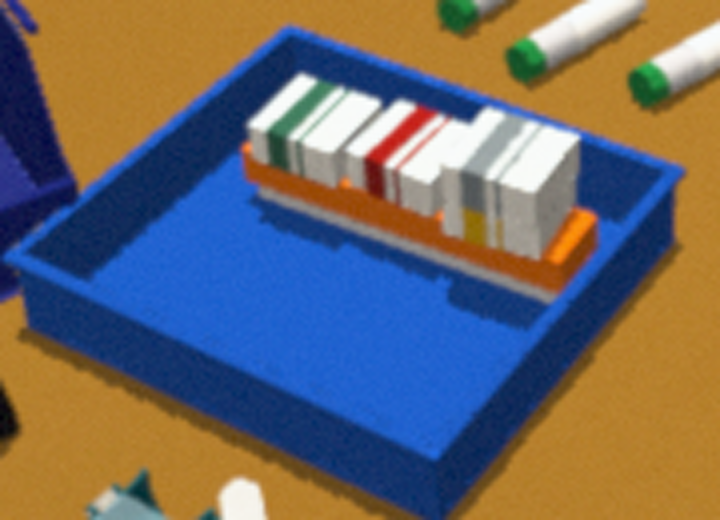

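View pics/s_rack.png

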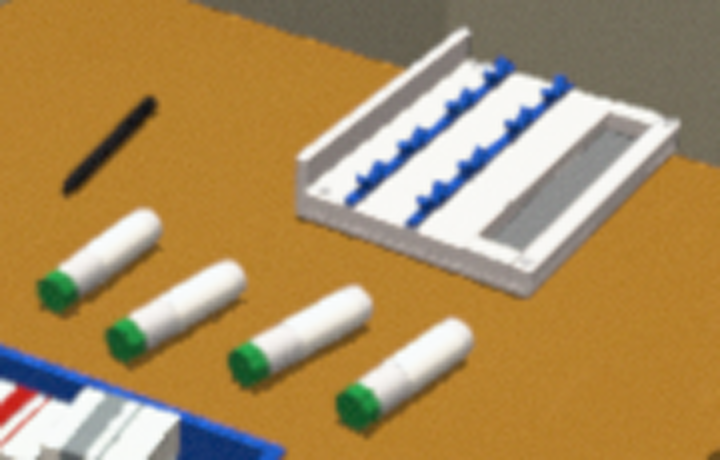

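```bash
python3 - <<'E'
from h import *
for n in('top','scene'):
    d=r.get_image(n); im=d['color']; hsv=cv2.cvtColor(im,cv2.COLOR_RGB2HSV)
    x0,x1,y0,y1=(370,475,195,285) if n=='top' else (350,460,155,235)
    sub=hsv[y0:y1,x0:x1]
    cv2.imwrite('pics/z_%s.png'%n,cv2.resize(cv2.cvtColor(im[y0:y1,x0:x1],cv2.COLOR_RGB2BGR),None,fx=7,fy=7,interpolation=cv2.INTER_CUBIC))
    for nm,m in (('blue',cv2.inRange(sub,(100,120,60),(130,255,255))),('white',cv2.inRange(sub,(0,0,165),(180,60,255))),('gray',cv2.inRange(sub,(0,0,90),(180,50,160)))):
        cs=cv2.findContours(m,0,1)[0]
        for c in sorted(cs,key=cv2.contourArea)[::-1][:2]:
            if cv2.contourArea(c)<15: continue
            p=cv2.approxPolyDP(c,2.0,True).reshape(-1,2)+[x0,y0]
            rr=cv2.boxPoints(cv2.minAreaRect(c))+[x0,y0]
            print(n,nm,cv2.contourArea(c),p.tolist(),rr.round(1).tolist())
s=r.sense(); q=s['ee_rot']; print(R.from_quat(q[[1,2,3,0]]).as_matrix().round(3))
E
```

```text
top blue 172.0 [[465, 237], [394, 238], [376, 241]] [[375.9, 238.5], [465.0, 236.2], [465.1, 239.1], [376.0, 241.4]]
top blue 167.0 [[465, 218], [381, 220], [376, 223], [450, 221]] [[375.9, 220.1], [465.0, 217.6], [465.1, 220.6], [376.0, 223.1]]
top white 2793.5 [[465, 240], [376, 242], [377, 273], [467, 271]] [[375.7, 241.5], [466.3, 239.2], [467.2, 271.7], [376.5, 274.0]]
top white 1222.5 [[464, 222], [375, 224], [376, 238], [465, 235]] [[374.9, 223.2], [464.9, 221.3], [465.2, 236.4], [375.2, 238.3]]
top gray 977.0 [[460, 253], [382, 255], [383, 268], [460, 266]] [[382.0, 254.8], [460.0, 252.7], [460.4, 266.6], [382.4, 268.7]]
top gray 381.5 [[457, 221], [465, 222], [468, 271], [462, 272], [463, 280], [467, 281], [463, 282], [469, 284], [466, 279], [471, 278], [471, 284], [474, 284], [474, 235], [465, 227], [465, 221]] [[457.0, 221.0], [472.5, 219.5], [478.8, 283.5], [463.3, 285.1]]
scene blue 105.5 [[422, 176], [419, 174], [414, 182], [410, 182], [407, 188], [385, 204], [382, 210]] [[380.3, 208.1], [419.7, 173.4], [422.3, 176.4], [383.0, 211.1]]
scene blue 98.0 [[407, 171], [405, 
[... 378 characters left out ...]
, [376.1, 215.6]]
scene gray 3522.5 [[355, 208], [411, 228], [449, 191], [450, 184], [441, 181], [441, 177], [437, 180], [426, 177], [421, 172], [411, 173], [404, 166], [401, 170], [397, 167], [397, 161], [392, 162], [391, 158], [392, 163], [387, 162], [389, 165], [385, 167], [381, 163], [385, 159], [381, 160], [382, 156], [372, 155], [380, 157], [378, 162], [376, 160], [382, 164], [382, 171], [394, 161], [397, 163], [355, 196]] [[350.9, 206.7], [372.2, 150.8], [452.8, 181.5], [431.6, 237.4]]
scene gray 18.0 [[363, 159], [361, 155], [358, 159], [350, 160]] [[349.9, 159.8], [361.2, 154.9], [363.4, 160.0], [352.1, 164.8]]
[[-0.     0.305 -0.952]
 [ 0.001 -0.952 -0.305]
 [-1.    -0.001 -0.   ]]
```

View pics/z_top.png

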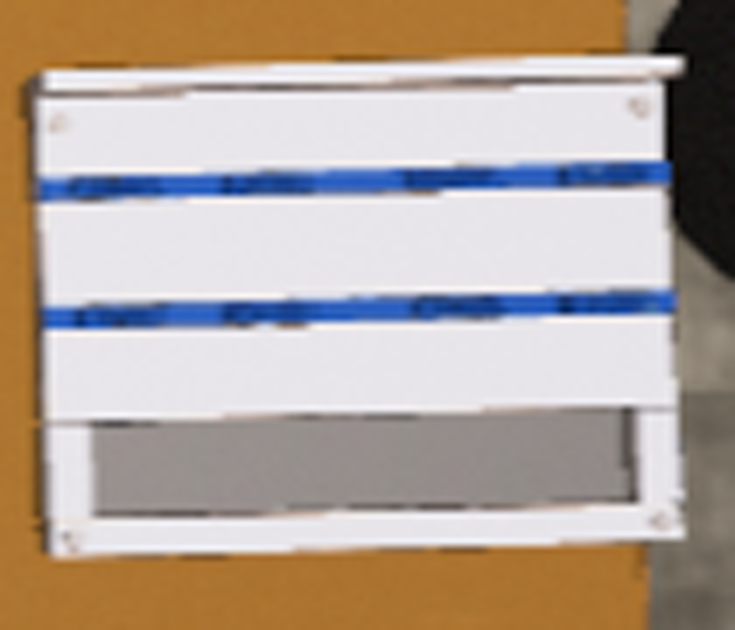

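View pics/z_scene.png

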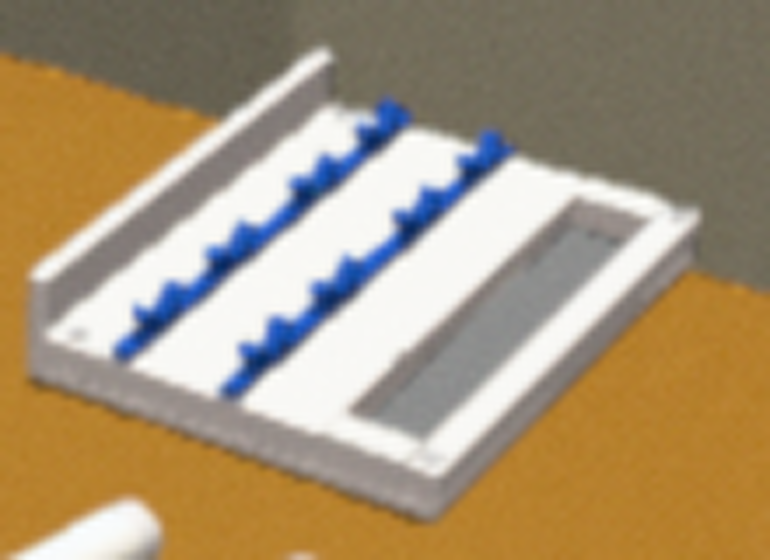

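```bash
python3 - <<'E'
from h import *
dt=r.get_image('top'); ds=r.get_image('scene')
f=lambda p,o:((p[0]+.5)/7-.5+o[0],(p[1]+.5)/7-.5+o[1])
T=dict(fl=(50,553),fr=(685,538),sFL=(91,516),sBL=(91,423),sBR=(636,408),sFR=(640,501),wl=(40,74),wr=(684,57))
S=dict(fl=(436,478),fr=(699,213),sFL=(425,443),sBL=(352,411),sBR=(580,198),sFR=(652,219),wl=(35,272),wr=(329,50))
L=dict(fl=(-.087,.113,.022),fr=(-.087,-.113,.022),sFL=(-.072,.098,.022),sBL=(-.038,.098,.022),sBR=(-.038,-.098,.022),sFR=(-.072,-.098,.022),wl=(.087,.113,.046),wr=(.087,-.113,.046))
P=[];Q=[];Pt=[];Ps=[]
for k in T:
    a,b=f(T[k],(370,195)),f(S[k],(350,155))
    p,e=tri(dt,a,ds,b); print(k,p.round(4),round(e,4)); 
    z=L[k][2]; Pt.append(onz(dt,a,z)); Ps.append(onz(ds,b,z)); P.append(p); Q.append(L[k])
Q=np.array(Q)
for nm,X in(('tri',P),('top',Pt),('scene',Ps)):
    X=np.array(X); a=Q[:,:2]-Q[:,:2].mean(0); b=X[:,:2]-X[:,:2].mean(0)
    yaw=np.arctan2((a[:,0]*b[:,1]-a[:,1]*b[:,0]).sum(),(a*b).sum())
    Rm=np.array([[np.cos(yaw),-np.sin(yaw)],[np.sin(yaw),np.cos(yaw)]])
    t=X[:,:2].mean(0)-Rm@Q[:,:2].mean(0)
    print(nm,'origin',t.round(4),'yawdeg',np.degrees(yaw).round(2)); print(((X[:,:2]-Q[:,:2]@Rm.T-t)*1000).round(1).tolist())
# tubes & bar & cartons
for n,d in(('top',dt),('scene',ds)):
    im=d['color'];hsv=cv2.cvtColor(im,cv2.COLOR_RGB2HSV)
    x0,x1,y0,y1=(290,365,170,285) if n=='top' else (285,402,200,265)
    sub=hsv[y0:y1,x0:x1]
    w=cv2.inRange(sub,(0,0,110),(180,70,255)); g=cv2.inRange(sub,(45,80,40),(85,255,255))
    m=cv2.morphologyEx(w|g,cv2.MORPH_CLOSE,np.ones((3,3)))
    for c in cv2.findContours(m,0,1)[0]:
        if cv2.contourArea(c)<150: continue
        rr=cv2.minAreaRect(c); uv=np.array(rr[0])+[x0,y0]
        mm=np.zeros_like(m);cv2.drawContours(mm,[c],-1,255,-1); gy,gx=np.nonzero((mm>0)&(g>0))
        gc=np.array([gx.mean()+x0,gy.mean()+y0]); M=cv2.moments(mm,True); ce=np.array([M['m10']/M['m00']+x0,M['m01']/M['m00']+y0])
        p=onz(d,ce,.012);gp=onz(d,gc,.012); v=gp-p
        print(n,'tube',uv.round(1),ce.round(1),p.round(4)[:2],'capdir',np.degrees(np.arctan2(v[1],v[0])).round(1), 'caplen',np.linalg.norm(v).round(4))
E
```

```text
fl [ 0.3955 -0.041   0.0187] 0.0023
fr [ 0.3984 -0.268   0.0195] 0.0012
sFL [ 0.4083 -0.0559  0.0205] 0.003
sBL [ 0.4404 -0.0573  0.0214] 0.0056
sBR [ 0.4438 -0.2529  0.0184] 0.0035
sFR [ 0.4115 -0.2524  0.0197] 0.0017
wl [ 0.5654 -0.0382  0.0468] 0.0037
wr [ 0.5685 -0.2667  0.0429] 0.0039
tri origin [ 0.4815 -0.1537] yawdeg 0.8
[[2.6, 0.9], [2.3, -0.1], [0.2, 0.8], [-1.7, -1.1], [-1.0, -0.7], [0.7, 0.3], [-1.4, 1.2], [-1.6, -1.3]]
top origin [ 0.4829 -0.1523] yawdeg 0.75
[[2.3, 0.5], [1.7, -0.4], [0.1, 0.3], [-0.8, -0.9], [-0.7, -0.1], [0.3, 0.0], [-1.4, 0.9], [-1.5, -0.5]]
scene origin [ 0.4789 -0.1517] yawdeg 0.41
[[1.4, 2.1], [3.6, 1.1], [0.0, -0.6], [-2.4, -4.3], [-1.5, 1.7], [1.8, 1.0], [-0.4, -2.4], [-2.5, 1.4]]
top tube [327.6 268.6] [327.5 268.6] [0.4099 0.083 ] capdir 82.4 caplen 0.0447
top tube [325.5 240.8] [325.5 240.8] [0.48   0.0869] capdir 78.3 caplen 0.045
top tube [316.1 210.7] [316.  210.7] [0.5568 0.1099] capdir 81.1 caplen 0.0444
top tube [322.5 182. ] [322.4 182. ] [0.63   0.0927] capdir 89.2 caplen 0.0454
scene tube [305.5 256.5] [304.6 258.5] [0.5288 0.2196] capdir nan caplen nan
scene tube [380.8 247.8] [380.7 247.9] [0.4086 0.0838] capdir 82.8 caplen 0.0425
scene tube [354.7 238.3] [354.8 238.3] [0.4789 0.0873] capdir 77.8 caplen 0.0431
scene tube [323.5 232.1] [323.6 232. ] [0.5557 0.1098] capdir 81.8 caplen 0.0433
scene tube [304.7 219.4] [304.7 219.3] [0.6285 0.0929] capdir 90.8 caplen 0.0442
scene tube [377.5 212.5] [381.3 209.2] [ 0.4938 -0.0611] capdir nan caplen nan<stdin>:30: RuntimeWarning: Mean of empty slice.
  ret = ret.dtype.type(ret / rcount)
```

```bash
cat >> h.py <<'E'
def wrap(a): return (a+90)%180-90
def go(x,y,z,yaw=None):
    s=r.sense(); p=s['ee_pos']; M=R.from_quat(s['ee_rot'][[1,2,3,0]]).as_matrix()
    th=np.degrees(np.arctan2(M[1,1],M[0,1])); tn=th if yaw is None else th+wrap(yaw-th)
    # desired
    c,sn=np.cos(np.radians(tn)),np.sin(np.radians(tn))
    D=np.array([[0,c,sn],[0,sn,-c],[-1,0,0]])
    rv=R.from_matrix(M.T@D).as_rotvec(degrees=True)
    w=np.array([x,y,z])-p
    print('t %.1f pos %s yaw %.1f gap %.3f F %s j6 %.2f'%(s['t'],p.round(4),th,s['finger_gap'],s['ft_force'].round(1),s['joints'][5]))
    print(' turn first (tool deg):',rv.round(1),' then shift (tool mm):',(D.T@w*1000).round(1),' | shift w/o turn:',(M.T@w*1000).round(1))
E
python3 -c "
from h import *
go(.41,.083,.12,-7.5)
d=r.get_image('top');s=r.get_image('scene')
print(onz(d,(311,131),.09),tri(d,(311,131),s,(263,185)),onz(s,(264,216),.0))"
```

```text
t 0.3 pos [ 0.16   -0.4999  0.2311] yaw -72.3 gap 1.006 F [ 0.2 -0.2  0.4] j6 -0.15
 turn first (tool deg): [-64.8  -0.    0. ]  then shift (tool mm): [ 111.1  171.7 -610.5]  | shift w/o turn: [ 111.3 -478.9 -415.7]
[0.74529187 0.11848014 0.09      ] (array([0.74474219, 0.11757267, 0.0866838 ]), np.float64(0.0031680751755372625)) [0.73723601 0.12918353 0.        ]
```

Emit:
{"method": "move_arm", "body": {
  "plan": [
    [[0,0,-0.03],[-9,0,0],120],
    [[0,0,-0.03],[-9,0,0],120],
    [[0,0,-0.03],[-9,0,0],120],
    [[0,0.01,-0.03],[-9,0,0],120],
    [[0,0.01,-0.03],[-9,0,0],120],
    [[0,0.01,-0.03],[-9,0,0],120],
    [[0,0.02,-0.03],[-9,0,0],120],
    [[0,0.02,-0.03],[0,0,0],120]
  ],
  "force": 30
}}

```text
t: 1.4
ee_pos: [0.3704, -0.3562, 0.2313]
ee_rot: [-0.459, -0.538, -0.458, 0.538]
ft_force: [-0.8, -0.3, -1.0]
finger_gap: 0.528
```

```bash
python3 -c "
from h import *
go(.41,.083,.12,-7.5)"
```

```text
t 1.4 pos [ 0.3704 -0.3562  0.2313] yaw -9.2 gap 0.528 F [-0.8 -0.3 -1. ] j6 -0.76
 turn first (tool deg): [-1.7  0.  -0. ]  then shift (tool mm): [ 111.3  -18.1 -440.6]  | shift w/o turn: [ 111.2  -30.8 -439.9]
```

Emit:
{"method": "move_arm", "body": {
  "plan": [
    [[0,0,-0.055],[-1.7,0,0],120],
    [[0,0,-0.055],[0,0,0],120],
    [[0,0,-0.055],[0,0,0],120],
    [[0,-0.003,-0.055],[0,0,0],120],
    [[0,-0.003,-0.055],[0,0,0],120],
    [[0.03,-0.004,-0.055],[0,0,0],120],
    [[0.04,-0.004,-0.055],[0,0,0],120],
    [[0.04,-0.004,-0.055],[0,0,0],120]
  ]
}}

```text
t: 2.4
ee_pos: [0.4108, 0.0738, 0.1275]
ee_rot: [0.466, 0.532, 0.465, -0.531]
ft_force: [1.4, -0.8, -0.2]
finger_gap: 0.532
```

```bash
python3 -c "
from h import *
go(.4095,.083,.004,-7.5)
snap('top','a1.png');snap('scene','a1s.png')
go(.4095,.083,.004,-7.5)
"
```

```text
t 2.4 pos [0.4108 0.0738 0.1275] yaw -7.6 gap 0.532 F [ 1.4 -0.8 -0.2] j6 0.13
 turn first (tool deg): [-0.1 -0.  -0.1]  then shift (tool mm): [123.5  -2.5  -9. ]  | shift w/o turn: [123.5  -2.7  -8.9]
t 2.5 pos [0.4079 0.0759 0.1251] yaw -7.3 gap 0.533 F [ 0.2 -0.7 -0.4] j6 0.12
 turn first (tool deg): [ 0.2 -0.   0.4]  then shift (tool mm): [121.1   0.6  -7.3]  | shift w/o turn: [121.1   1.5  -7.3]
```

View pics/a1s.png

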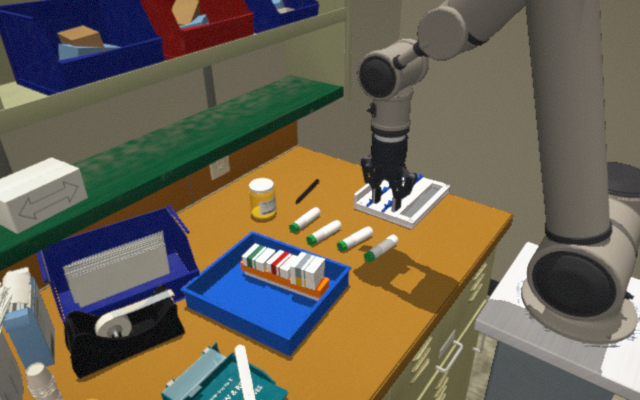

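View pics/a1.png

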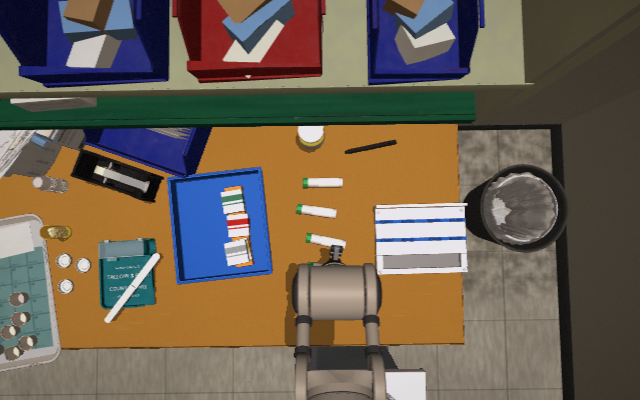

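Emit:
{"method": "move_arm", "body": {
  "plan": [
    [[0.04,0,-0.007],[0,0,0],120],
    [[0.04,0,0],[0,0,0],120],
    [[0.03,0,0],[0,0,0],120],
    [[0.012,0,0],[0,0,0],120],
    [[0,0,0],[0,0,0],120],
    [[0,0,0],[0,0,0],255],
    [[0,0,0],[0,0,0],255],
    [[0,0,0],[0,0,0],255]
  ]
}}

```text
t: 3.5
ee_pos: [0.4123, 0.079, 0.0071]
ee_rot: [0.467, 0.532, 0.465, -0.531]
ft_force: [-1.1, -1.0, 7.3]
finger_gap: 0.268
```

```bash
python3 -c "
from h import *
go(.4095,.083,.004,-7.5)
snap('top');snap('scene','a2s.png')
go(.4095,.083,.004,-7.5)
"
```

```text
t 3.5 pos [0.4123 0.079  0.0071] yaw -7.5 gap 0.268 F [-1.1 -1.   7.3] j6 0.14
 turn first (tool deg): [-0.  -0.  -0.1]  then shift (tool mm): [ 3.1 -3.3 -3.6]  | shift w/o turn: [ 3.1 -3.3 -3.6]
t 3.6 pos [0.4123 0.079  0.0071] yaw -7.5 gap 0.262 F [-1.1 -1.4  6.6] j6 0.14
 turn first (tool deg): [-0.  -0.  -0.1]  then shift (tool mm): [ 3.1 -3.3 -3.6]  | shift w/o turn: [ 3.1 -3.4 -3.6]
```

View pics/a2s.png

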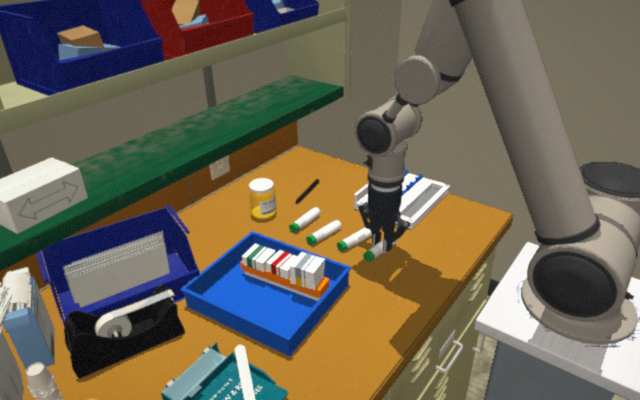

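Emit:
{"method": "move_arm", "body": {
  "plan": [
    [[-0.03,0,0],[0,0,0],255],
    [[-0.04,0,0],[0,0,0],255],
    [[-0.04,0,0],[10.2,0,0],255],
    [[0,0,0],[10.2,0,0],255],
    [[0,0,0],[10.2,0,0],255],
    [[0,0,0],[10.2,0,0],255],
    [[0,0,0],[10.2,0,0],255],
    [[0,0,0],[10.2,0,0],255]
  ]
}}

```text
t: 4.6
ee_pos: [0.4115, 0.0791, 0.1165]
ee_rot: [0.128, 0.696, 0.128, -0.695]
ft_force: [0.8, 0.2, -0.7]
finger_gap: 0.267
```

Emit:
{"method": "move_arm", "body": {
  "plan": [
    [[0,0,0],[10.2,0,0],255],
    [[0,0,0],[10.2,0,0],255],
    [[0,0.04,-0.03],[0,0,0],255],
    [[0,0.045,-0.03],[0,0,0],255],
    [[0,0.04,-0.02],[0,0,0],255],
    [[0,0.02,-0.005],[0,0,0],255],
    [[0,0,0],[0,0,0],255]
  ]
}}

```text
t: 5.48
ee_pos: [0.4983, -0.0653, 0.116]
ee_rot: [-0.004, -0.707, -0.005, 0.707]
ft_force: [0.3, 0.1, -0.7]
finger_gap: 0.265
```

```bash
python3 -c "
from h import *
go(.4998,-.0654,.041,-89.2)
snap('top','a3.png');snap('scene','a3s.png')
go(.4998,-.0654,.041,-89.2)
"
```

```text
t 5.5 pos [ 0.4983 -0.0653  0.116 ] yaw -89.3 gap 0.265 F [ 0.3  0.1 -0.7] j6 1.27
 turn first (tool deg): [-0.1  0.   0. ]  then shift (tool mm): [75.   0.1 -1.5]  | shift w/o turn: [75.   0.1 -1.6]
t 5.6 pos [ 0.4977 -0.0637  0.116 ] yaw -89.1 gap 0.266 F [ 0.3  0.  -1.3] j6 1.28
 turn first (tool deg): [0.1 0.1 0. ]  then shift (tool mm): [75.   1.7 -2.1]  | shift w/o turn: [75.   1.8 -2.2]
```

View pics/a3s.png

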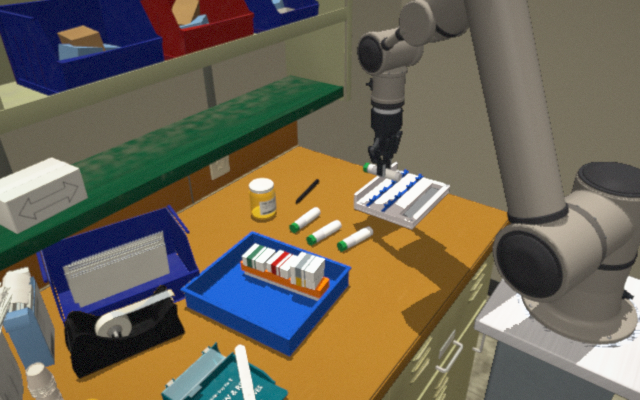

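View pics/a3.png

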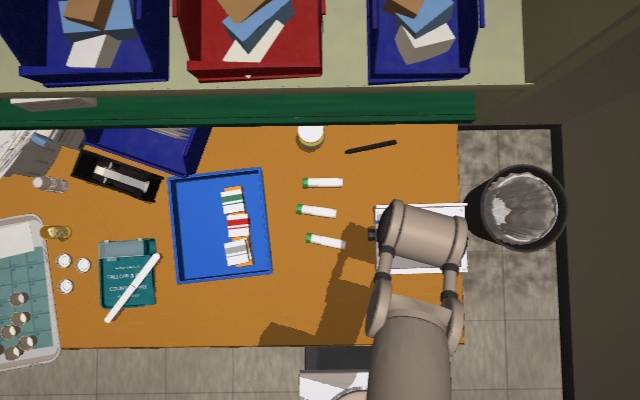

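Emit:
{"method": "move_arm", "body": {
  "plan": [
    [[0.03,0.002,-0.001],[0,0,0],255],
    [[0.025,0,-0.001],[0,0,0],255],
    [[0.013,0,0],[0,0,0],255],
    [[0.004,0,0],[0,0,0],255],
    [[0,0,0],[0,0,0],255]
  ]
}}

```text
t: 6.2
ee_pos: [0.5008, -0.0663, 0.0445]
ee_rot: [0.006, 0.707, 0.005, -0.707]
ft_force: [0.9, 0.1, 0.3]
finger_gap: 0.267
```

```bash
python3 -c "
from h import *
go(.4998,-.0654,.041,-89.2)
d=snap('scene','a4s.png')['color'][150:210,340:420,::-1]
cv2.imwrite('pics/a4c.png',cv2.resize(d,None,fx=7,fy=7,interpolation=2))
go(.4998,-.0654,.041,-89.2)
"
```

```text
t 6.2 pos [ 0.5008 -0.0663  0.0445] yaw -89.1 gap 0.267 F [0.9 0.1 0.3] j6 1.27
 turn first (tool deg): [ 0.1 -0.  -0. ]  then shift (tool mm): [ 3.5 -1.   1. ]  | shift w/o turn: [ 3.5 -1.   1. ]
t 6.2 pos [ 0.5011 -0.0665  0.0447] yaw -89.1 gap 0.267 F [ 0.  -0.2  0.1] j6 1.27
 turn first (tool deg): [ 0.1 -0.1 -0. ]  then shift (tool mm): [ 3.7 -1.1  1.2]  | shift w/o turn: [ 3.7 -1.1  1.2]
```

View pics/a4c.png

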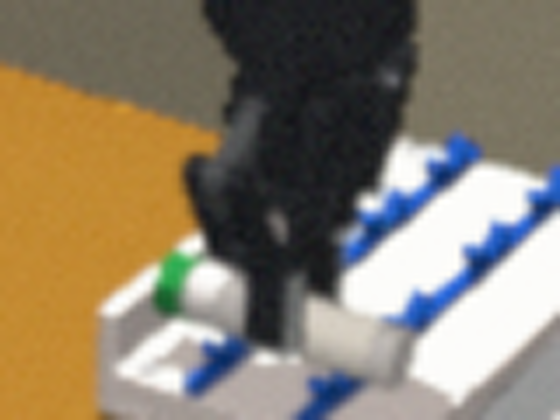

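Emit:
{"method": "move_arm", "body": {
  "plan": [
    [[0.003,-0.001,0.001],[0,0,0],255],
    [[0.002,0,0],[0,0,0],255],
    [[0.002,0,0],[0,0,0],255],
    [[0,0,0],[0,0,0],255]
  ]
}}

```text
t: 6.75
ee_pos: [0.5002, -0.0652, 0.0395]
ee_rot: [0.005, 0.708, 0.005, -0.706]
ft_force: [-5.8, 4.9, 22.7]
finger_gap: 0.265
```

```bash
python3 -c "
from h import *
go(.4998,-.0654,.041,-89.2)
d=snap('scene','a5s.png')['color'][150:210,340:420,::-1]
cv2.imwrite('pics/a5c.png',cv2.resize(d,None,fx=7,fy=7,interpolation=2))
"
```

```text
t 6.8 pos [ 0.5002 -0.0652  0.0395] yaw -89.2 gap 0.265 F [-5.8  4.9 22.7] j6 1.27
 turn first (tool deg): [ 0.  -0.1 -0. ]  then shift (tool mm): [-1.5  0.2  0.4]  | shift w/o turn: [-1.5  0.2  0.4]
```

View pics/a5c.png

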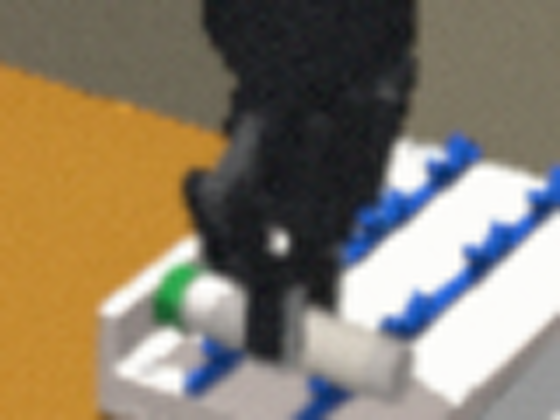

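Emit:
{"method": "move_arm", "body": {
  "plan": [
    [[-0.002,0,0],[0,0,0],255],
    [[0,0,0],[0,0,0],120],
    [[0,0,0],[0,0,0],120],
    [[0,0,0],[0,0,0],120],
    [[-0.04,0,0],[0,0,0],120],
    [[-0.05,0,0],[0,0,0],120],
    [[-0.04,0,0],[0,0,0],120],
    [[0,-0.06,0],[0,0,0],120]
  ]
}}

```text
t: 7.8
ee_pos: [0.5014, -0.0081, 0.1722]
ee_rot: [0.004, 0.71, 0.002, -0.704]
ft_force: [1.1, 1.1, -0.4]
finger_gap: 0.528
```

Emit:
{"method": "move_arm", "body": {
  "plan": [
    [[0,-0.055,0],[-10,0,0],120],
    [[0,-0.05,0],[-10,0,0],120],
    [[0,0,0],[-10,0,0],120],
    [[0,0,0],[-10,0,0],120],
    [[0,0,0],[-10,0,0],120],
    [[0,0,0],[-10,0,0],120],
    [[0,0,0],[-10,0,0],120]
  ]
}}

```text
t: 8.68
ee_pos: [0.4884, 0.0984, 0.1687]
ee_rot: [-0.411, -0.575, -0.412, 0.575]
ft_force: [-0.1, -0.2, 0.1]
finger_gap: 0.531
```

```bash
python3 -c "
from h import *
d=snap('top','a6.png')['color'][170:285,290:480,::-1]
cv2.imwrite('pics/a6c.png',cv2.resize(d,None,fx=4,fy=4,interpolation=2))
d=snap('scene','a6s.png')['color'][150:270,280:460,::-1]
cv2.imwrite('pics/a6sc.png',cv2.resize(d,None,fx=4,fy=4,interpolation=2))
go(.4795,.087,.12,-12)
"
```

```text
t 8.8 pos [0.4884 0.0984 0.1687] yaw -19.1 gap 0.530 F [-0.5 -0.5 -0.4] j6 0.38
 turn first (tool deg): [-7.1  0.   0. ]  then shift (tool mm): [48.7 -6.3 13. ]  | shift w/o turn: [48.7 -4.6 13.6]
```

View pics/a6c.png

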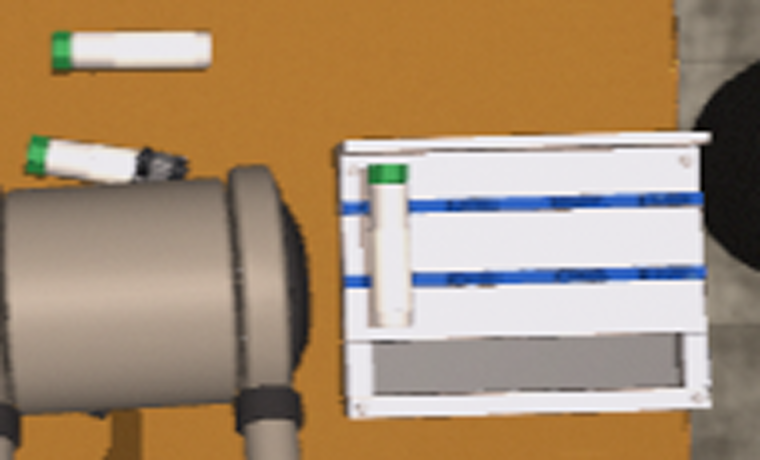

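View pics/a6sc.png

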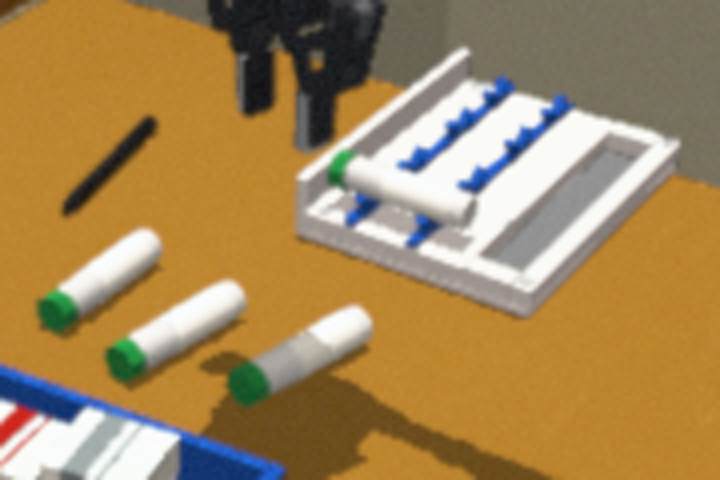

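```bash
cat >> h.py <<'E'
O=np.array([.482,-.1527]);YAW=np.radians(.8)
def loc(p):
    c,s=np.cos(YAW),np.sin(YAW); return np.array([[c,s],[-s,c]])@(np.array(p)[:2]-O)
def wor(x,y):
    c,s=np.cos(YAW),np.sin(YAW); return np.array([[c,-s],[s,c]])@[x,y]+O
def tubes(z,box,d,show=True):
    x0,x1,y0,y1=box; hsv=cv2.cvtColor(d['color'],cv2.COLOR_RGB2HSV)[y0:y1,x0:x1]
    g=cv2.inRange(hsv,(45,80,40),(85,255,255)); out=[]
    for c in cv2.findContours(g,0,1)[0]:
        if cv2.contourArea(c)<12: continue
        M=cv2.moments(c); uv=(M['m10']/M['m00']+x0,M['m01']/M['m00']+y0); out.append((np.round(uv,1),onz(d,uv,z).round(4)[:2]))
    return out
E
python3 -c "
from h import *
dt=r.get_image('top');ds=r.get_image('scene')
f=lambda p,o:((p[0]+.5)/4-.5+o[0],(p[1]+.5)/4-.5+o[1])
for a,nm in((onz(dt,f((388,164),(290,170)),.045),'cap'),(onz(dt,f((390,328),(290,170)),.045),'end')): print(nm,a,loc(a)*1000)
print('cap tri'); t=tubes(.045,(375,470,195,280),dt); s=tubes(.045,(355,400,155,230),ds); print(t,s,[loc(x[1])*1000 for x in t+s])
print(tri(dt,t[0][0],ds,s[0][0]))
print('cap of floor tubes scene'); print(tubes(.012,(280,345,200,260),ds))
print('floor top',tubes(.012,(290,345,170,285),dt))
"

```

```text
cap [ 0.55313354 -0.06513531  0.045     ] [72.34919855 86.56297997]
end [ 0.45223735 -0.06405791  0.045     ] [-28.52211123  89.04899915]
cap tri
[(array([386.4, 213. ]), array([ 0.5473, -0.0644]))] [(array([364.2, 191.4]), array([ 0.5505, -0.0654]))] [array([66.52649534, 87.37966249]), array([69.71222124, 86.33508099])]
(array([ 0.54813043, -0.06358924,  0.04671025]), np.float64(0.0022131533443437426))
cap of floor tubes scene
[(array([340.9, 245.5]), array([0.4895, 0.1306])), (array([311. , 239.4]), array([0.562 , 0.1525])), (array([293.9, 227.4]), array([0.6281, 0.137 ]))]
floor top [(array([298.8, 208.2]), array([0.5638, 0.1538])), (array([304.6, 182.1]), array([0.6304, 0.1382]))]
```

Emit:
{"method": "move_arm", "body": {
  "plan": [
    [[0,0,0],[-7.1,0,0],120],
    [[0.04,-0.006,0.013],[0,0,0],120],
    [[0.05,0,0],[0,0,0],120],
    [[0.04,0,0],[0,0,0],120],
    [[0.02,0,0],[0,0,0],120],
    [[0,0,0],[0,0,0],120]
  ]
}}

```text
t: 9.62
ee_pos: [0.4789, 0.0869, 0.0177]
ee_rot: [-0.443, -0.549, -0.445, 0.551]
ft_force: [-0.7, -0.6, 0.2]
finger_gap: 0.529
```

```bash
python3 -c "
from h import *
go(.4795,.087,.007,-12)
d=snap('scene','b1s.png')['color'][150:270,280:460,::-1]
cv2.imwrite('pics/b1.png',cv2.resize(d,None,fx=4,fy=4,interpolation=2))
"
```

```text
t 9.6 pos [0.4789 0.0869 0.0177] yaw -12.2 gap 0.529 F [-0.7 -0.6  0.2] j6 0.23
 turn first (tool deg): [-0.2  0.1  0.2]  then shift (tool mm): [10.7  0.6 -0.2]  | shift w/o turn: [10.7  0.6 -0.2]
```

View pics/b1.png

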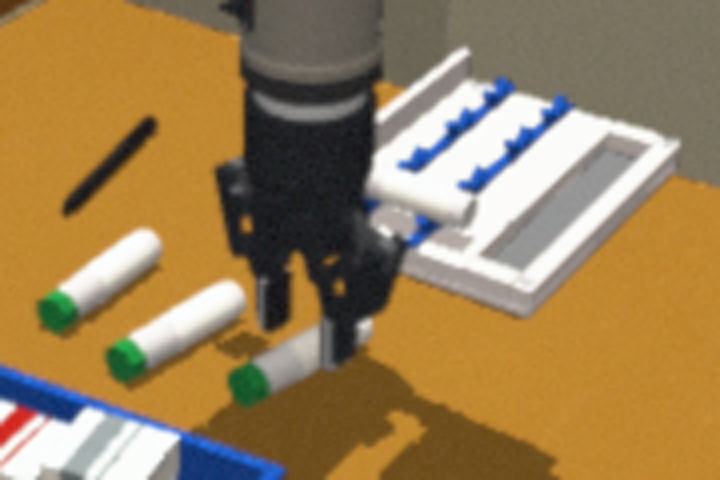

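Emit:
{"method": "move_arm", "body": {
  "plan": [
    [[0.011,0,0],[0,0,0],120],
    [[0,0,0],[0,0,0],120],
    [[0,0,0],[0,0,0],255],
    [[0,0,0],[0,0,0],255],
    [[0,0,0],[0,0,0],255],
    [[0,0,0],[0,0,0],255]
  ]
}}

```text
t: 10.42
ee_pos: [0.4802, 0.087, 0.0086]
ee_rot: [0.445, 0.55, 0.445, -0.55]
ft_force: [-0.8, -0.5, 6.0]
finger_gap: 0.272
```

```bash
python3 -c "
from h import *
go(.4795,.087,.007,-12)
"
```

```text
t 10.4 pos [0.4802 0.087  0.0086] yaw -12.1 gap 0.272 F [-0.8 -0.5  6. ] j6 0.23
 turn first (tool deg): [-0.1 -0.  -0.1]  then shift (tool mm): [ 1.6 -0.7  0.2]  | shift w/o turn: [ 1.6 -0.7  0.2]
```

Emit:
{"method": "move_arm", "body": {
  "plan": [
    [[-0.03,0,0],[0,0,0],255],
    [[-0.05,0,0],[0,0,0],255],
    [[-0.04,0,0],[9.5,0,0],255],
    [[0,0,0],[9.5,0,0],255],
    [[0,0,0],[9.5,0,0],255],
    [[0,0,0],[9.5,0,0],255],
    [[0,0,0],[9.5,0,0],255],
    [[0,0,0],[9.5,0,0],255]
  ]
}}

```text
t: 11.42
ee_pos: [0.4797, 0.087, 0.1279]
ee_rot: [-0.127, -0.696, -0.127, 0.696]
ft_force: [-0.5, 0.7, -0.9]
finger_gap: 0.271
```

Emit:
{"method": "move_arm", "body": {
  "plan": [
    [[0,0,0],[10,0,0],255],
    [[0,0,0],[10,0,0],255],
    [[0,0.05,-0.01],[0,0,0],255],
    [[0,0.05,-0.01],[0,0,0],255],
    [[0,0.05,0],[0,0,0],255],
    [[0,0.04,0],[0,0,0],255],
    [[0,0.015,0],[0,0,0],255],
    [[0,0,0],[0,0,0],255]
  ]
}}

```text
t: 12.42
ee_pos: [0.5031, -0.1178, 0.1278]
ee_rot: [-0.005, -0.707, -0.005, 0.707]
ft_force: [0.7, 0.3, -0.7]
finger_gap: 0.264
```

```bash
python3 -c "
from h import *
go(.5045,-.1194,.04,-89.2)
d=snap('scene','b2s.png')['color'][130:270,280:460,::-1]
cv2.imwrite('pics/b2.png',cv2.resize(d,None,fx=4,fy=4,interpolation=2))
go(.5045,-.1194,.04,-89.2)
"
```

```text
t 12.4 pos [ 0.5031 -0.1178  0.1278] yaw -89.1 gap 0.264 F [ 0.7  0.3 -0.7] j6 1.18
 turn first (tool deg): [0.1 0.  0. ]  then shift (tool mm): [87.8  1.6 -1.4]  | shift w/o turn: [87.8  1.6 -1.4]
t 12.5 pos [ 0.5031 -0.117   0.1278] yaw -89.1 gap 0.263 F [ 0.1  0.3 -0.8] j6 1.18
 turn first (tool deg): [0.1 0.  0. ]  then shift (tool mm): [87.8  2.5 -1.4]  | shift w/o turn: [87.8  2.5 -1.4]
```

View pics/b2.png

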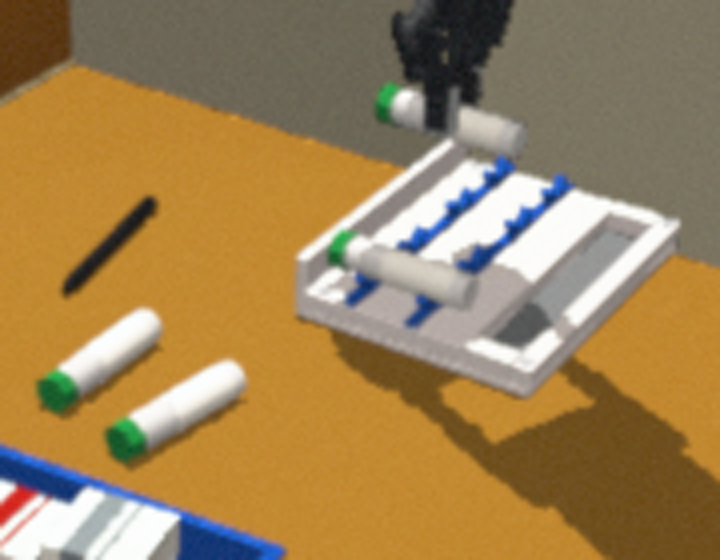

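Emit:
{"method": "move_arm", "body": {
  "plan": [
    [[0.03,0.002,-0.001],[0,0,0],255],
    [[0.03,0,0],[0,0,0],255],
    [[0.015,0,0],[0,0,0],255],
    [[0.006,0,0],[0,0,0],255],
    [[0.003,0,0],[0,0,0],255],
    [[0,0,0],[0,0,0],255]
  ]
}}

```text
t: 13.22
ee_pos: [0.5048, -0.1197, 0.0446]
ee_rot: [0.006, 0.707, 0.006, -0.707]
ft_force: [-1.0, 0.7, -1.5]
finger_gap: 0.263
```

```bash
python3 -c "
from h import *
go(.5045,-.1194,.041,-89.2)
d=snap('scene','b2s.png')['color'][130:270,280:460,::-1]
cv2.imwrite('pics/b3.png',cv2.resize(d,None,fx=4,fy=4,interpolation=2))
go(.5045,-.1194,.041,-89.2)
"
```

```text
t 13.2 pos [ 0.5048 -0.1197  0.0446] yaw -89.0 gap 0.263 F [-1.   0.7 -1.5] j6 1.17
 turn first (tool deg): [ 0.2 -0.1 -0. ]  then shift (tool mm): [ 3.6 -0.3  0.3]  | shift w/o turn: [ 3.6 -0.3  0.3]
t 13.3 pos [ 0.5048 -0.1197  0.0447] yaw -89.1 gap 0.265 F [-0.9  0.1 -0.6] j6 1.17
 turn first (tool deg): [ 0.1 -0.1 -0. ]  then shift (tool mm): [ 3.7 -0.3  0.3]  | shift w/o turn: [ 3.7 -0.3  0.3]
```

View pics/b3.png

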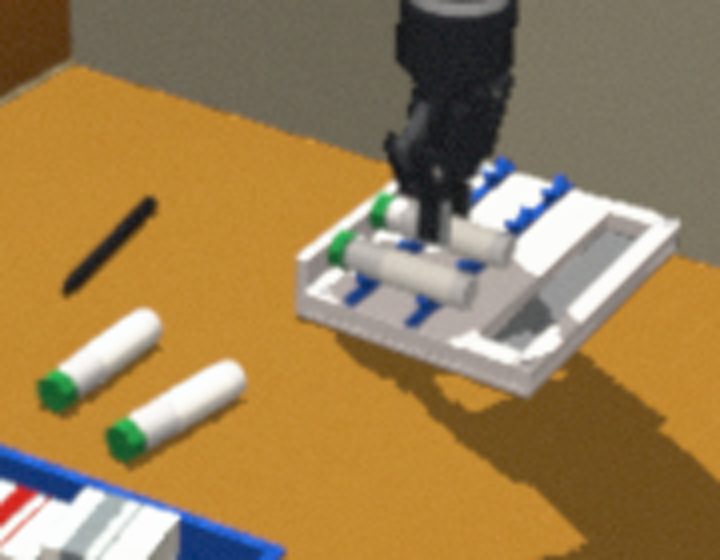

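Emit:
{"method": "move_arm", "body": {
  "plan": [
    [[0.002,0,0],[0,0,0],255],
    [[0.001,0,0],[0,0,0],255],
    [[0,0,0],[0,0,0],120],
    [[0,0,0],[0,0,0],120],
    [[0,0,0],[0,0,0],120],
    [[-0.04,0,0],[0,0,0],120],
    [[-0.05,0,0],[0,0,0],120],
    [[-0.04,-0.03,0],[0,0,0],120]
  ]
}}

```text
t: 14.28
ee_pos: [0.5043, -0.0907, 0.1728]
ee_rot: [0.005, 0.708, 0.005, -0.707]
ft_force: [1.4, 0.3, -0.0]
finger_gap: 0.528
```

Emit:
{"method": "move_arm", "body": {
  "plan": [
    [[0,-0.05,-0.012],[0,0,0],120],
    [[0,-0.05,-0.012],[0,0,0],120],
    [[0,-0.05,-0.012],[0,0,0],120],
    [[0,-0.05,-0.012],[-10,0,0],120],
    [[0,0,0],[-10,0,0],120],
    [[0,0,0],[-10,0,0],120],
    [[0,0,0],[-10,0,0],120],
    [[0,0,0],[-10,0,0],120]
  ]
}}

```text
t: 15.28
ee_pos: [0.5484, 0.1112, 0.1708]
ee_rot: [-0.306, -0.637, -0.306, 0.638]
ft_force: [0.3, -0.7, 0.4]
finger_gap: 0.53
```

```bash
python3 -c "
from h import *
go(.556,.1097,.007,-8.6)
dt=snap('top','c1.png');ds=snap('scene','c1s.png')
cv2.imwrite('pics/c1sc.png',cv2.resize(ds['color'][130:270,280:460,::-1],None,fx=4,fy=4,interpolation=2))
cv2.imwrite('pics/c1c.png',cv2.resize(dt['color'][170:285,290:480,::-1],None,fx=4,fy=4,interpolation=2))
print('rack caps',[(a,b,loc(b)*1000) for a,b in tubes(.045,(375,470,195,280),dt)])
print(tubes(.012,(280,345,200,260),ds),tubes(.012,(290,345,170,285),dt))
"
```

```text
t 15.3 pos [0.5484 0.1112 0.1708] yaw -38.7 gap 0.530 F [ 0.3 -0.7  0.4] j6 0.74
 turn first (tool deg): [-30.1   0.    0. ]  then shift (tool mm): [163.8   7.7   0.3]  | shift w/o turn: [163.8   6.9  -3.7]
rack caps [(array([386.4, 213. ]), array([ 0.5472, -0.0645]), array([66.42510887, 87.28106846])), (array([408.2, 212.1]), array([ 0.5489, -0.1183]), array([67.37377786, 33.46257696]))]
[(array([311. , 239.4]), array([0.562 , 0.1525])), (array([294. , 227.4]), array([0.6277, 0.1372]))] []
```

View pics/c1sc.png

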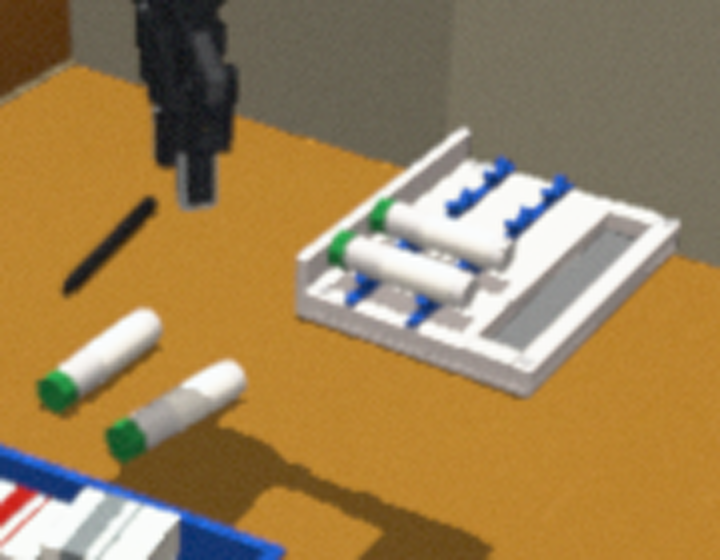

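View pics/c1c.png

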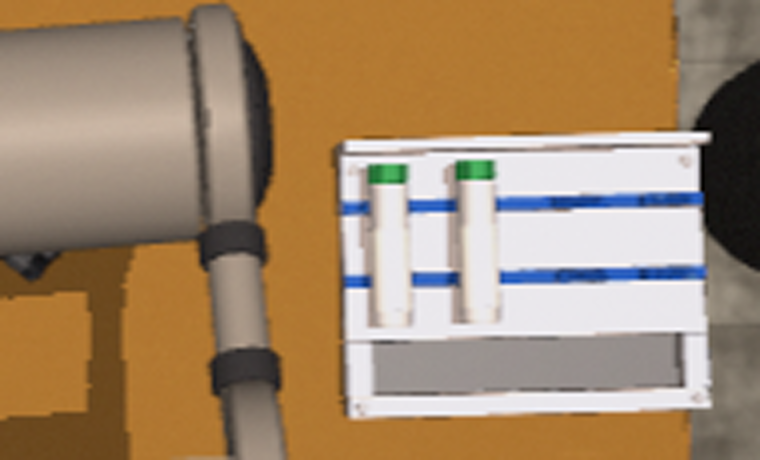

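Two tubes are seated well (caps at local y 87.3 and 33.5 mm). Next is the third tube, which has not moved.

Emit:
{"method": "move_arm", "body": {
  "plan": [
    [[0.02,0,0],[-10,0,0],120],
    [[0.02,0,0],[-10,0,0],120],
    [[0.02,0,0],[-10,0,0],120],
    [[0.04,0.008,0],[0,0,0],120],
    [[0.03,0,0],[0,0,0],120],
    [[0.02,0,0],[0,0,0],120],
    [[0,0,0],[0,0,0],120]
  ]
}}

```text
t: 16.25
ee_pos: [0.5553, 0.1097, 0.0195]
ee_rot: [-0.457, -0.538, -0.459, 0.54]
ft_force: [-0.3, 0.1, 0.3]
finger_gap: 0.529
```

```bash
python3 -c "
from h import *
go(.556,.1097,.007,-8.6)
d=snap('scene','c2s.png')['color'][150:270,280:460,::-1]
cv2.imwrite('pics/c2.png',cv2.resize(d,None,fx=4,fy=4,interpolation=2))
"
```

```text
t 16.2 pos [0.5553 0.1097 0.0195] yaw -9.2 gap 0.529 F [-0.3  0.1  0.3] j6 0.22
 turn first (tool deg): [-0.6  0.   0.2]  then shift (tool mm): [12.5  0.7 -0.1]  | shift w/o turn: [12.5  0.7 -0.1]
```

View pics/c2.png

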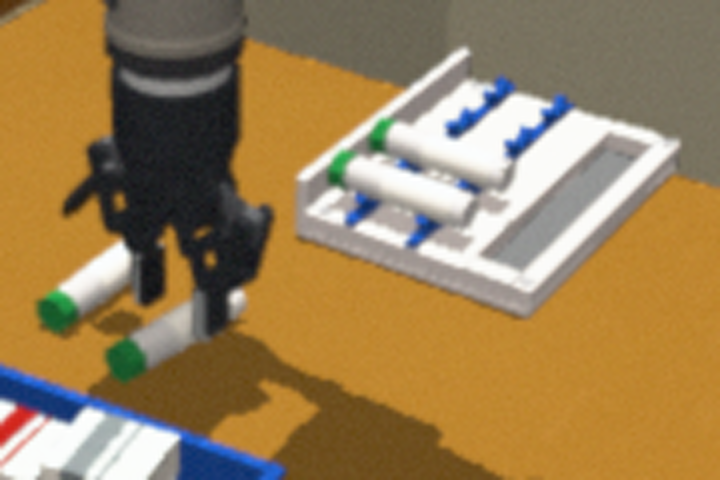

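Emit:
{"method": "move_arm", "body": {
  "plan": [
    [[0.011,0,0],[0,0,0],120],
    [[0,0,0],[0,0,0],120],
    [[0,0,0],[0,0,0],255],
    [[0,0,0],[0,0,0],255],
    [[0,0,0],[0,0,0],255],
    [[0,0,0],[0,0,0],255]
  ]
}}

```text
t: 17.05
ee_pos: [0.5568, 0.1099, 0.0106]
ee_rot: [0.459, 0.538, 0.459, -0.538]
ft_force: [-0.4, -0.2, 4.8]
finger_gap: 0.266
```

Emit:
{"method": "move_arm", "body": {
  "plan": [
    [[-0.03,0,0],[0,0,0],255],
    [[-0.05,0,0],[0,0,0],255],
    [[-0.04,0,0],[10,0,0],255],
    [[0,0,0],[10,0,0],255],
    [[0,0,0],[10,0,0],255],
    [[0,0,0],[10,0,0],255],
    [[0,0,0],[10,0,0],255],
    [[0,0,0],[10,0,0],255]
  ]
}}

```text
t: 18.05
ee_pos: [0.5562, 0.1099, 0.1296]
ee_rot: [-0.127, -0.695, -0.127, 0.696]
ft_force: [-0.5, 0.6, -1.7]
finger_gap: 0.267
```

Emit:
{"method": "move_arm", "body": {
  "plan": [
    [[0,0,0],[10,0,0],255],
    [[0,0,0],[10,0,0],255],
    [[0,0.05,0.01],[0,0,0],255],
    [[0,0.055,0.01],[0,0,0],255],
    [[0,0.055,0.01],[0,0,0],255],
    [[0,0.055,0.01],[0,0,0],255],
    [[0,0.055,0.01],[0,0,0],255],
    [[0,0.025,0],[0,0,0],255]
  ]
}}

```text
t: 19.05
ee_pos: [0.5104, -0.1886, 0.1297]
ee_rot: [-0.005, -0.707, -0.005, 0.707]
ft_force: [0.8, -0.4, -1.0]
finger_gap: 0.264
```

```bash
python3 -c "
from h import *
snap('top')
go(.5055,-.1854,.042,-89.2)
d=snap('scene','c3s.png')['color'][130:270,280:460,::-1]
cv2.imwrite('pics/c3.png',cv2.resize(d,None,fx=4,fy=4,interpolation=2))
go(.5055,-.1854,.042,-89.2)
"
```

```text
t 19.1 pos [ 0.5109 -0.1907  0.1298] yaw -89.3 gap 0.263 F [ 0.2 -3.3 -0.8] j6 1.06
 turn first (tool deg): [-0.1 -0.  -0.1]  then shift (tool mm): [87.8 -5.4  5.4]  | shift w/o turn: [87.8 -5.6  5.4]
t 19.1 pos [ 0.511  -0.1886  0.1297] yaw -89.3 gap 0.266 F [-0.2  0.  -0.4] j6 1.06
 turn first (tool deg): [-0.1 -0.  -0. ]  then shift (tool mm): [87.7 -3.3  5.5]  | shift w/o turn: [87.7 -3.4  5.5]
```

View pics/c3.png

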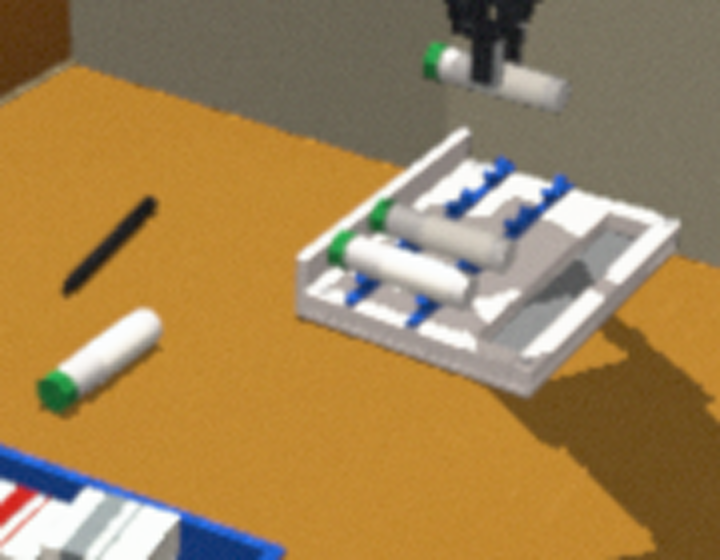

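Emit:
{"method": "move_arm", "body": {
  "plan": [
    [[0.03,-0.004,0.005],[0,0,0],255],
    [[0.03,0,0],[0,0,0],255],
    [[0.015,0,0],[0,0,0],255],
    [[0.006,0,0],[0,0,0],255],
    [[0.002,0,0],[0,0,0],255],
    [[0,0,0],[0,0,0],255]
  ]
}}

```text
t: 19.9
ee_pos: [0.5068, -0.1821, 0.0477]
ee_rot: [0.006, 0.707, 0.006, -0.707]
ft_force: [-0.3, 0.3, -0.2]
finger_gap: 0.264
```

```bash
python3 -c "
from h import *
go(.5055,-.1854,.044,-89.2)
d=snap('scene','c3s.png')['color'][130:270,280:460,::-1]
cv2.imwrite('pics/c4.png',cv2.resize(d,None,fx=4,fy=4,interpolation=2))
go(.5055,-.1854,.044,-89.2)
"
```

```text
t 19.9 pos [ 0.5068 -0.1821  0.0477] yaw -89.0 gap 0.264 F [-0.3  0.3 -0.2] j6 1.07
 turn first (tool deg): [ 0.2 -0.1 -0. ]  then shift (tool mm): [3.7 3.2 1.3]  | shift w/o turn: [3.7 3.2 1.3]
t 19.9 pos [ 0.5067 -0.1822  0.0478] yaw -89.0 gap 0.265 F [-0.6 -0.6 -0.3] j6 1.07
 turn first (tool deg): [ 0.2 -0.1 -0. ]  then shift (tool mm): [3.8 3.2 1.3]  | shift w/o turn: [3.8 3.2 1.3]
```

View pics/c4.png

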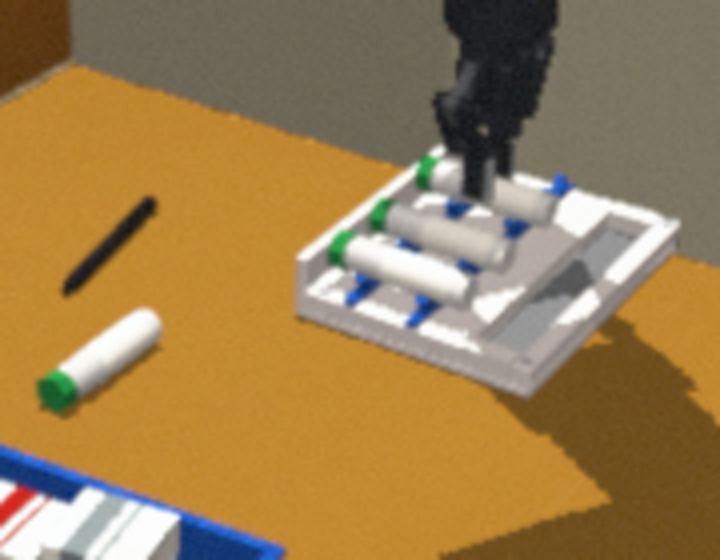

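Emit:
{"method": "move_arm", "body": {
  "plan": [
    [[0.001,0.003,0.001],[0,0,0],255],
    [[0.002,0,0],[0,0,0],255],
    [[0.001,0,0],[0,0,0],255],
    [[0,0,0],[0,0,0],120],
    [[0,0,0],[0,0,0],120],
    [[0,0,0],[0,0,0],120],
    [[-0.04,0,0],[0,0,0],120],
    [[-0.05,0,0],[0,0,0],120]
  ]
}}

```text
t: 20.95
ee_pos: [0.5046, -0.1846, 0.1331]
ee_rot: [-0.005, -0.706, -0.006, 0.708]
ft_force: [0.6, -1.6, 0.7]
finger_gap: 0.527
```

Emit:
{"method": "move_arm", "body": {
  "plan": [
    [[-0.04,-0.03,-0.02],[0,0,0],120],
    [[0,-0.05,-0.02],[0,0,0],120],
    [[0,-0.05,-0.02],[0,0,0],120],
    [[0,-0.05,-0.02],[0,0,0],120],
    [[0,-0.05,-0.02],[0,0,0],120],
    [[0,-0.05,-0.02],[-10,0,0],120],
    [[0,0,0],[-10,0,0],120],
    [[0,0,0],[-10,0,0],120]
  ]
}}

```text
t: 21.95
ee_pos: [0.6205, 0.098, 0.1725]
ee_rot: [-0.191, -0.681, -0.191, 0.681]
ft_force: [-0.4, -0.3, 0.1]
finger_gap: 0.527
```

```bash
python3 -c "
from h import *
go(.629,.0928,.007,0)
dt=snap('top','d1.png');ds=snap('scene','d1s.png')
cv2.imwrite('pics/d1sc.png',cv2.resize(ds['color'][130:270,280:460,::-1],None,fx=4,fy=4,interpolation=2))
print('rack caps',[(a,b,loc(b)*1000) for a,b in tubes(.045,(375,470,195,280),dt)])
print(tubes(.012,(280,345,200,260),ds),tubes(.012,(290,345,170,285),dt))
"
```

```text
t 21.9 pos [0.6205 0.098  0.1725] yaw -58.6 gap 0.527 F [-0.4 -0.3  0.1] j6 1.06
 turn first (tool deg): [-58.6   0.    0. ]  then shift (tool mm): [165.5   8.5   5.2]  | shift w/o turn: [165.5   8.9  -4.6]
rack caps [(array([386.4, 213. ]), array([ 0.5473, -0.0644]), array([66.52649534, 87.37966249])), (array([434.8, 211.7]), array([ 0.5489, -0.1841]), array([ 66.45506639, -32.33100912])), (array([408.2, 212.1]), array([ 0.5489, -0.1183]), array([67.37377786, 33.46257696]))]
[(array([294. , 227.5]), array([0.6276, 0.1373]))] []
```

View pics/d1sc.png

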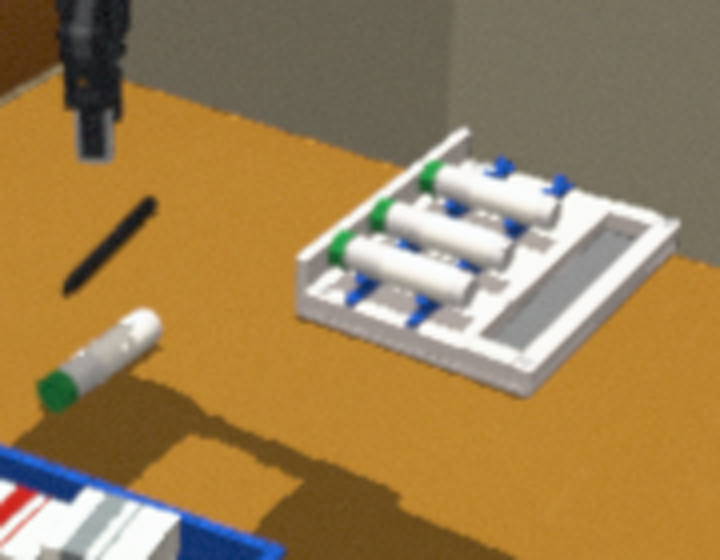

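Emit:
{"method": "move_arm", "body": {
  "plan": [
    [[0,0,0],[-10,0,0],120],
    [[0,0,0],[-10,0,0],120],
    [[0,0,0],[-10,0,0],120],
    [[0.01,0,0],[-10,0,0],120],
    [[0.03,0,0],[-10,0,0],120],
    [[0.04,0.008,0.005],[-8.6,0,0],120],
    [[0.04,0,0],[0,0,0],120],
    [[0.025,0,0],[0,0,0],120]
  ]
}}

```text
t: 23.05
ee_pos: [0.6268, 0.0903, 0.0258]
ee_rot: [-0.496, -0.502, -0.497, 0.504]
ft_force: [0.1, 0.0, -0.0]
finger_gap: 0.532
```

```bash
python3 -c "
from h import *
d=snap('scene','d2s.png')['color'][150:270,280:460,::-1]
go(.629,.0928,.007,0)
cv2.imwrite('pics/d2.png',cv2.resize(d,None,fx=4,fy=4,interpolation=2))
"
```

```text
t 23.1 pos [0.6251 0.0903 0.0229] yaw -0.7 gap 0.526 F [-1.1 -0.5 -2.2] j6 0.03
 turn first (tool deg): [-0.7  0.   0.4]  then shift (tool mm): [15.9  3.9 -2.5]  | shift w/o turn: [15.8  4.  -2.6]
```

View pics/d2.png

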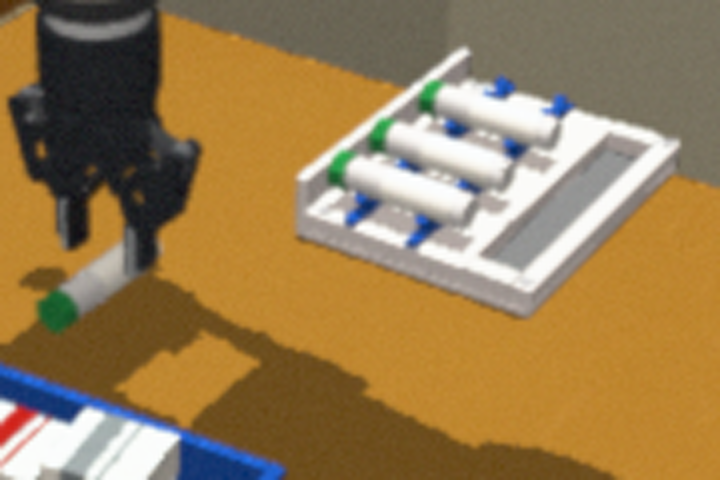

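Emit:
{"method": "move_arm", "body": {
  "plan": [
    [[0.008,0.003,-0.002],[0,0,0],120],
    [[0.006,0,0],[0,0,0],120],
    [[0,0,0],[0,0,0],120],
    [[0,0,0],[0,0,0],255],
    [[0,0,0],[0,0,0],255],
    [[0,0,0],[0,0,0],255],
    [[0,0,0],[0,0,0],255]
  ]
}}

```text
t: 23.98
ee_pos: [0.6313, 0.0927, 0.015]
ee_rot: [0.498, 0.502, 0.498, -0.502]
ft_force: [-0.5, 0.1, 5.4]
finger_gap: 0.244
```

Emit:
{"method": "move_arm", "body": {
  "plan": [
    [[-0.03,0,0],[0,0,0],255],
    [[-0.05,0,0],[0,0,0],255],
    [[-0.04,0,0],[10,0,0],255],
    [[0,0,0],[10,0,0],255],
    [[0,0,0],[10,0,0],255],
    [[0,0,0],[10,0,0],255],
    [[0,0,0],[10,0,0],255],
    [[0,0,0],[10,0,0],255]
  ]
}}

```text
t: 24.98
ee_pos: [0.6306, 0.0927, 0.1337]
ee_rot: [-0.178, -0.684, -0.178, 0.684]
ft_force: [0.8, -0.3, -0.6]
finger_gap: 0.242
```

Emit:
{"method": "move_arm", "body": {
  "plan": [
    [[0,0,0],[10,0,0],255],
    [[0,0,0],[10,0,0],255],
    [[0,0,0],[9,0,0],255],
    [[0,0.05,0.02],[0,0,0],255],
    [[0,0.055,0.02],[0,0,0],255],
    [[0,0.055,0.02],[0,0,0],255],
    [[0,0.055,0.02],[0,0,0],255],
    [[0,0.055,0.02],[0,0,0],255]
  ]
}}

```text
t: 25.98
ee_pos: [0.5325, -0.1799, 0.134]
ee_rot: [0.003, 0.707, 0.003, -0.707]
ft_force: [1.9, -0.4, 0.5]
finger_gap: 0.241
```

```bash
python3 -c "
from h import *
snap('scene');snap('top')
go(.5062,-.2392,.042,-89.2)
d=snap('scene','d3s.png')['color'][100:270,280:460,::-1]
cv2.imwrite('pics/d3.png',cv2.resize(d,None,fx=3,fy=3,interpolation=2))
go(.5062,-.2392,.042,-89.2)
"
```

```text
t 26.1 pos [ 0.5316 -0.1833  0.1339] yaw -89.8 gap 0.246 F [ 1.1  1.7 -0.1] j6 1.10
 turn first (tool deg): [-0.6  0.  -0.1]  then shift (tool mm): [91.9 55.5 26.1]  | shift w/o turn: [92.1 55.7 25.5]
t 26.1 pos [ 0.5324 -0.1807  0.1339] yaw -89.7 gap 0.242 F [-0.2  0.6  0.4] j6 1.10
 turn first (tool deg): [-0.5  0.  -0. ]  then shift (tool mm): [91.9 58.1 27. ]  | shift w/o turn: [92.  58.3 26.4]
```

View pics/d3.png

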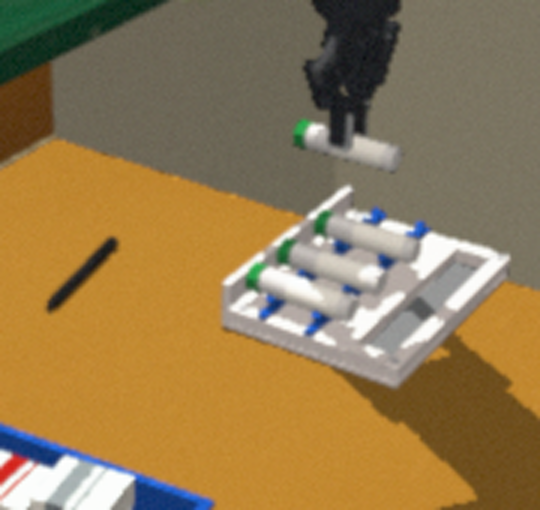

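Emit:
{"method": "move_arm", "body": {
  "plan": [
    [[0,0.03,0.014],[0,0,0],255],
    [[0,0.027,0.012],[0,0,0],255],
    [[0.03,0,0],[0,0,0],255],
    [[0.03,0,0],[0,0,0],255],
    [[0.015,0,0],[0,0,0],255],
    [[0.003,0,0],[0,0,0],255],
    [[0,0,0],[0,0,0],255]
  ]
}}

```text
t: 27.0
ee_pos: [0.5086, -0.2353, 0.0567]
ee_rot: [0.004, 0.707, 0.003, -0.707]
ft_force: [-0.1, 0.3, -0.0]
finger_gap: 0.243
```

```bash
python3 -c "
from h import *
d=snap('scene','d3s.png')['color'][130:270,280:460,::-1]
cv2.imwrite('pics/d4.png',cv2.resize(d,None,fx=4,fy=4,interpolation=2))
go(.5062,-.2392,.048,-89.2)
"
```

```text
t 27.1 pos [ 0.5087 -0.2355  0.057 ] yaw -89.4 gap 0.242 F [-0.5 -0.6 -0.4] j6 0.99
 turn first (tool deg): [-0.2 -0.1 -0.1]  then shift (tool mm): [9.  3.7 2.5]  | shift w/o turn: [9.  3.7 2.5]
```

View pics/d4.png

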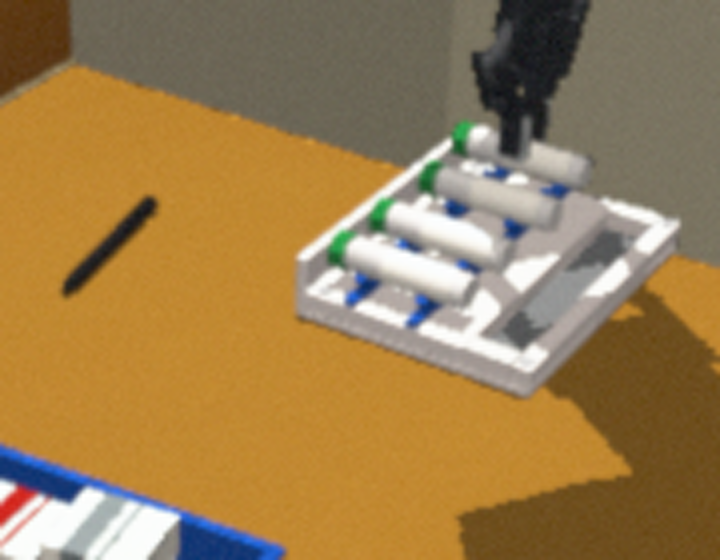

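Emit:
{"method": "move_arm", "body": {
  "plan": [
    [[0.003,0.0035,0.002],[0,0,0],255],
    [[0.003,0,0],[0,0,0],255],
    [[0.002,0,0],[0,0,0],255],
    [[0,0,0],[0,0,0],255]
  ]
}}

```text
t: 27.55
ee_pos: [0.5059, -0.2391, 0.048]
ee_rot: [-0.003, -0.707, -0.003, 0.707]
ft_force: [-0.1, -0.8, -1.4]
finger_gap: 0.245
```

Emit:
{"method": "move_arm", "body": {
  "plan": [
    [[0.002,0,0],[0,0,0],255],
    [[0.001,0,0],[0,0,0],255],
    [[0.001,0,0],[0,0,0],255],
    [[0,0,0],[0,0,0],255]
  ]
}}

```text
t: 28.05
ee_pos: [0.5062, -0.2392, 0.0474]
ee_rot: [0.004, 0.708, 0.003, -0.707]
ft_force: [-9.2, 4.4, 27.7]
finger_gap: 0.247
```

```bash
python3 -c "
from h import *
d=snap('scene','d3s.png')['color'][130:270,280:460,::-1]
cv2.imwrite('pics/d5.png',cv2.resize(d,None,fx=4,fy=4,interpolation=2))
go(.5062,-.2392,.048,-89.2)
"
```

```text
t 28.1 pos [ 0.5062 -0.2392  0.0474] yaw -89.4 gap 0.245 F [-9.2  4.7 27.4] j6 0.98
 turn first (tool deg): [-0.2 -0.1 -0.1]  then shift (tool mm): [-0.6  0.  -0. ]  | shift w/o turn: [-0.6  0.  -0. ]
```

View pics/d5.png

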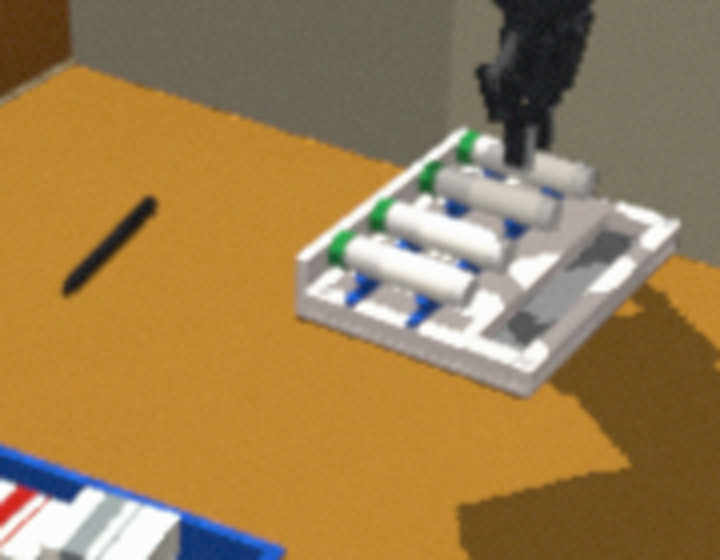

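Emit:
{"method": "move_arm", "body": {
  "plan": [
    [[-0.002,0,0],[0,0,0],255],
    [[0,0,0],[0,0,0],120],
    [[0,0,0],[0,0,0],120],
    [[0,0,0],[0,0,0],120],
    [[-0.04,0,0],[0,0,0],120],
    [[-0.05,0,0],[0,0,0],120],
    [[-0.05,-0.05,0.01],[0,0,0],120],
    [[-0.03,-0.06,0.02],[0,0,0],0]
  ]
}}

```text
t: 29.1
ee_pos: [0.479, -0.1417, 0.2084]
ee_rot: [0.003, 0.708, 0.002, -0.706]
ft_force: [-0.5, 0.8, -0.6]
finger_gap: 0.726
```

Emit:
{"method": "move_arm", "body": {
  "plan": [
    [[0,-0.06,0.02],[0,0,0],0],
    [[0,-0.06,0.02],[0,0,0],0],
    [[0,-0.05,0],[0,0,0],0],
    [[0,0,0],[0,0,0],0]
  ]
}}

```text
t: 29.6
ee_pos: [0.4367, 0.0291, 0.2067]
ee_rot: [0.005, 0.707, 0.005, -0.707]
ft_force: [-0.8, -0.3, -0.3]
finger_gap: 1.0
```

```bash
python3 -c "
from h import *
go(.45,.25,.2,-89.2)
dt=snap('top','e1.png');ds=snap('scene','e1s.png')
cv2.imwrite('pics/e1t.png',cv2.resize(dt['color'][180:280,215:270,::-1],None,fx=6,fy=6,interpolation=2))
cv2.imwrite('pics/e1s.png',cv2.resize(ds['color'][235:305,230:340,::-1],None,fx=7,fy=7,interpolation=2))
print('rack caps',[(a,b,loc(b)*1000) for a,b in tubes(.045,(375,470,195,280),dt)])
"
```

```text
t 29.6 pos [0.4367 0.0291 0.2067] yaw -89.2 gap 1.000 F [-0.8 -0.3 -0.3] j6 1.45
 turn first (tool deg): [ 0. -0.  0.]  then shift (tool mm): [   6.7 -220.7  -16.4]  | shift w/o turn: [   6.8 -220.7  -16.5]
rack caps [(array([386.4, 213. ]), array([ 0.5473, -0.0644]), array([66.52649534, 87.37966249])), (array([434.8, 211.7]), array([ 0.5489, -0.1841]), array([ 66.45506639, -32.33100912])), (array([408.2, 212.1]), array([ 0.5489, -0.1183]), array([67.37377786, 33.46257696])), (array([456.6, 211. ]), array([ 0.5498, -0.238 ]), array([ 66.60241714, -86.23832112]))]
```

View pics/e1t.png

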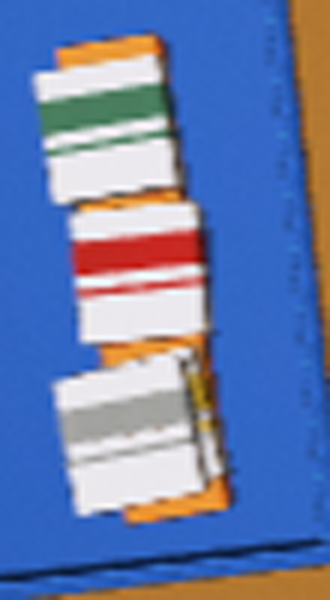

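View pics/e1s.png

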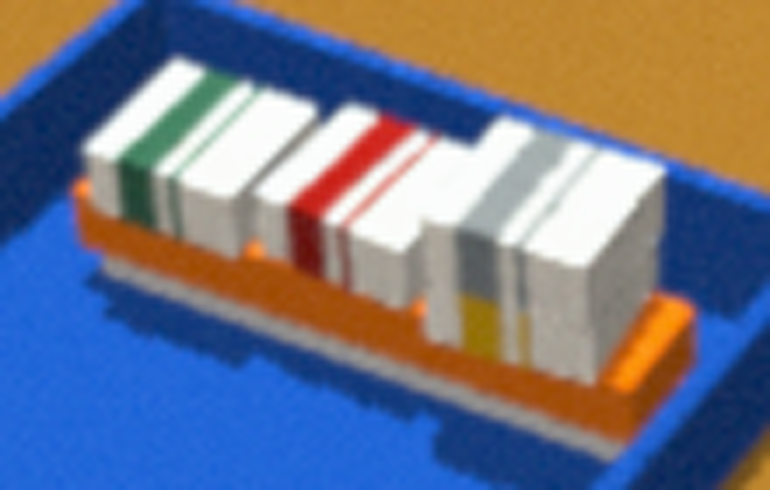

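View pics/e1.png

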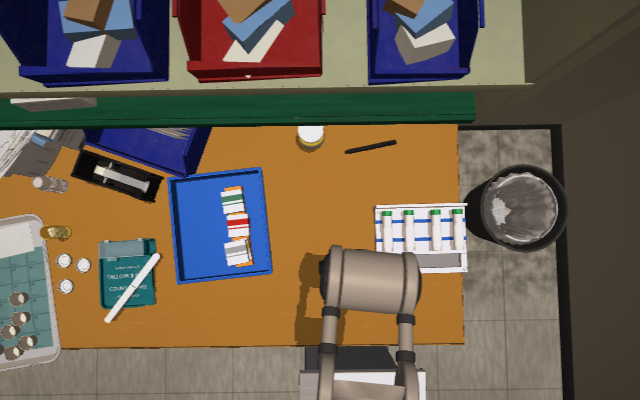

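```bash
cat > m.py <<'E'
from h import *
dt=r.get_image('top');ds=r.get_image('scene')
ft=lambda p:((p[0]+.5)/6-.5+215,(p[1]+.5)/6-.5+180)
fs=lambda p:((p[0]+.5)/7-.5+230,(p[1]+.5)/7-.5+235)
for n,a,b,z in(('green',[(35,75),(157,55),(180,183),(58,203)],[(85,150),(182,60),(318,105),(240,195)],.065),('red',[(70,215),(198,203),(207,328),(82,342)],[(258,193),(350,105),(478,150),(400,250)],.065),('grey',[(53,383),(183,360),(207,490),(78,513)],[(425,217),(500,118),(665,168),(583,265)],.089)):
    A=np.mean(a,0);B=np.mean(b,0); p,e=tri(dt,ft(A),ds,fs(B)); t=onz(dt,ft(A),z)
    c=[onz(dt,ft(x),z) for x in a]; v=c[1]-c[0]+c[2]-c[3]; w=c[0]-c[3]+c[1]-c[2]
    print(n,'tri',p.round(4),round(e,4),'top@z',t.round(4),'scene@z',onz(ds,fs(B),z).round(4),'across dir',np.degrees(np.arctan2(v[1],v[0])).round(1),'size',np.linalg.norm(v)/2,np.linalg.norm(w)/2)
f=onz(dt,ft((109,41)),.041);nr=onz(dt,ft((178,511)),.041);print('bar',f.round(4),nr.round(4),np.linalg.norm(f-nr),((f+nr)/2).round(4),'dir',np.degrees(np.arctan2(*(f-nr)[[1,0]])))
print('bar scene R end top corners',tri(dt,ft((230,500)),ds,fs((693,305))),tri(dt,ft((125,522)),ds,fs((628,390))))
# tote rim: corners in top0
g=lambda p:((p[0]+.5)/4-.5+155,(p[1]+.5)/4-.5+155)
for q in((50,90),(424,48),(468,470),(90,515)): print('rim',onz(dt,g(q),.05).round(3))
E
python3 m.py
```

```text
green tri [0.5802 0.3122 0.0635] 0.0018 top@z [0.5808 0.3125 0.065 ] scene@z [0.5779 0.3132 0.065 ] across dir -81.5 size 0.050164678575430395 0.05304290006230243
red tri [0.5225 0.2999 0.0637] 0.0002 top@z [0.5226 0.2997 0.065 ] scene@z [0.5213 0.301  0.065 ] across dir -84.9 size 0.05146326325819183 0.051162035717934505
grey tri [0.457  0.2989 0.087 ] 0.0012 top@z [0.4576 0.2989 0.089 ] scene@z [0.4548 0.3005 0.089 ] across dir -80.7 size 0.0518197496007314 0.052033597517326315
bar [0.619  0.3166 0.041 ] [0.4245 0.2884 0.041 ] 0.1965230833916786 [0.5218 0.3025 0.041 ] dir 8.235266839095758
bar scene R end top corners (array([0.42757841, 0.2669653 , 0.03716568]), np.float64(0.0021109760300376933)) (array([0.41937823, 0.3100225 , 0.03916534]), np.float64(0.001910772212338825))
rim [0.644 0.478 0.05 ]
rim [0.666 0.245 0.05 ]
rim [0.406 0.22  0.05 ]
rim [0.382 0.451 0.05 ]
```

```bash
python3 -c "
from h import *
go(.457,.2992,.12,-81)"
```

```text
t 29.8 pos [0.4375 0.0254 0.2064] yaw -89.5 gap 1.003 F [-0.1  0.5 -1. ] j6 1.45
 turn first (tool deg): [-8.5  0.  -0. ]  then shift (tool mm): [  86.4 -267.4  -62.1]  | shift w/o turn: [  86.3 -273.6  -21.9]
```

Emit:
{"method": "move_arm", "body": {
  "plan": [
    [[0,0,0],[-8.5,0,0],60],
    [[0,-0.05,-0.012],[0,0,0],60],
    [[0,-0.055,-0.012],[0,0,0],60],
    [[0,-0.055,-0.012],[0,0,0],60],
    [[0,-0.055,-0.012],[0,0,0],60],
    [[0.03,-0.04,-0.012],[0,0,0],60],
    [[0.03,-0.012,-0.002],[0,0,0],60],
    [[0.02,0,0],[0,0,0],60]
  ]
}}

```text
t: 30.8
ee_pos: [0.4568, 0.2993, 0.1245]
ee_rot: [-0.056, -0.704, -0.055, 0.706]
ft_force: [-0.1, 0.2, -0.1]
finger_gap: 0.766
```

```bash
python3 -c "
from h import *
snap('top')
go(.457,.2992,.067,-81)
ds=snap('scene','f1.png')
cv2.imwrite('pics/f1.png',cv2.resize(ds['color'][200:320,200:360,::-1],None,fx=4,fy=4,interpolation=2))
go(.457,.2992,.067,-81)
"
```

```text
t 30.9 pos [0.4557 0.2982 0.1223] yaw -81.0 gap 0.766 F [-1.1 -0.9 -1.5] j6 1.85
 turn first (tool deg): [-0.   0.3 -0.1]  then shift (tool mm): [55.3 -0.8 -1.5]  | shift w/o turn: [55.3 -0.9 -1.8]
t 30.9 pos [0.456  0.2981 0.1239] yaw -81.0 gap 0.765 F [-0.6  0.3  1. ] j6 1.85
 turn first (tool deg): [-0.   0.3 -0.1]  then shift (tool mm): [56.9 -0.9 -1.2]  | shift w/o turn: [56.9 -1.  -1.5]
```

View pics/f1.png

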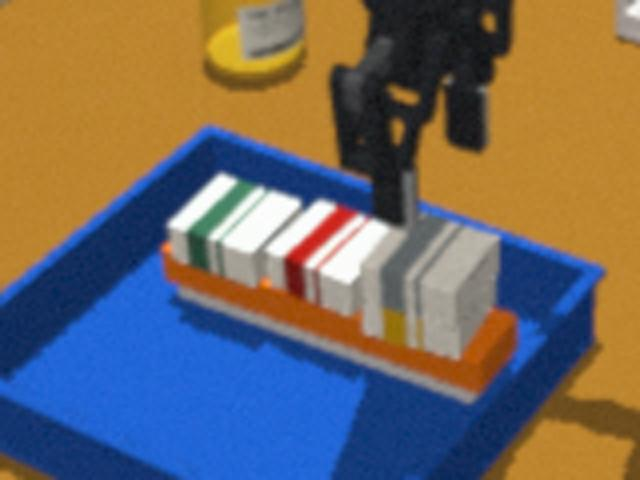

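Emit:
{"method": "move_arm", "body": {
  "plan": [
    [[0.03,-0.001,-0.001],[0,0,0],60],
    [[0.022,0,0],[0,0,0],60],
    [[0.003,0,0],[0,0,0],60],
    [[0,0,0],[0,0,0],255],
    [[0,0,0],[0,0,0],255],
    [[0,0,0],[0,0,0],255],
    [[-0.03,0,0],[0,0,0],255],
    [[-0.02,0,0],[0,0,0],255]
  ]
}}

```text
t: 31.9
ee_pos: [0.4576, 0.3011, 0.1229]
ee_rot: [0.056, 0.705, 0.056, -0.705]
ft_force: [-0.6, -1.2, 0.1]
finger_gap: 0.572
```

```bash
python3 -c "
from h import *
ds=snap('scene','f1.png')
cv2.imwrite('pics/f2.png',cv2.resize(ds['color'][200:320,200:360,::-1],None,fx=4,fy=4,interpolation=2))
go(.447,.402,.01,-84)
"
```

```text
t 31.9 pos [0.4587 0.3017 0.1253] yaw -80.9 gap 0.580 F [1.6 0.8 1.6] j6 1.85
 turn first (tool deg): [ 3.1 -0.3  0.1]  then shift (tool mm): [ 115.3 -101.     1.2]  | shift w/o turn: [ 115.5 -100.8   -3.6]
```

View pics/f2.png

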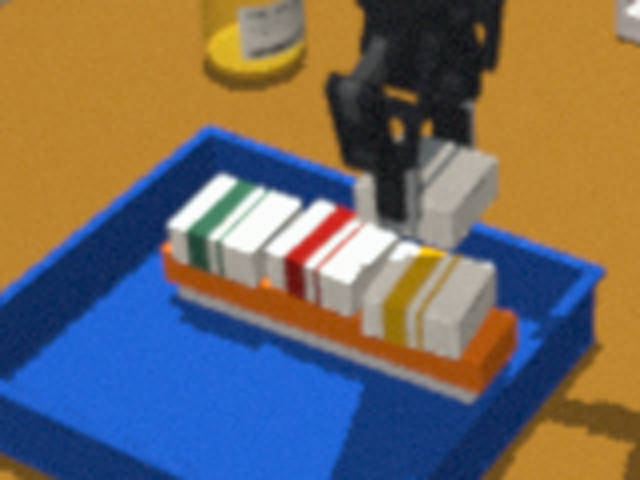

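Emit:
{"method": "move_arm", "body": {
  "plan": [
    [[0,-0.04,0],[3,0,0],255],
    [[0,-0.04,0],[0,0,0],255],
    [[0.02,-0.02,0.001],[0,0,0],255],
    [[0.04,0,0],[0,0,0],255],
    [[0.04,0,0],[0,0,0],255],
    [[0.01,0,0],[0,0,0],255],
    [[0,0,0],[0,0,0],255]
  ]
}}

```text
t: 32.83
ee_pos: [0.4435, 0.3998, 0.0115]
ee_rot: [-0.038, -0.706, -0.037, 0.706]
ft_force: [-0.4, -0.3, -0.7]
finger_gap: 0.579
```

```bash
python3 -c "
from h import *
ds=snap('scene','f1.png')
cv2.imwrite('pics/f3.png',cv2.resize(ds['color'][200:350,190:360,::-1],None,fx=4,fy=4,interpolation=2))
go(.447,.402,.013,-84)
"
```

```text
t 32.9 pos [0.4439 0.4    0.0119] yaw -84.0 gap 0.578 F [-0.3  0.1 -0. ] j6 2.07
 turn first (tool deg): [ 0. -0.  0.]  then shift (tool mm): [-1.1 -1.6 -3.3]  | shift w/o turn: [-1.1 -1.6 -3.3]
```

View pics/f3.png

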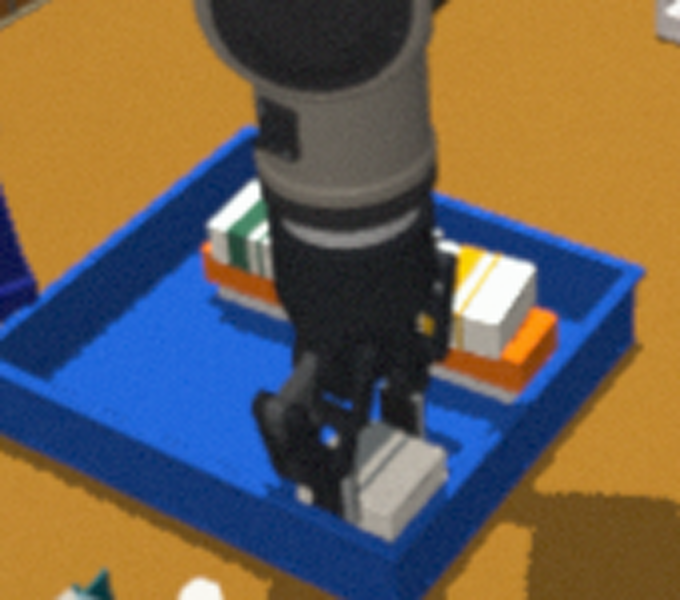

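Emit:
{"method": "move_arm", "body": {
  "plan": [
    [[0.002,0,0],[0,0,0],255],
    [[0,0,0],[0,0,0],70],
    [[0,0,0],[0,0,0],70],
    [[-0.04,0,0],[0,0,0],70],
    [[-0.05,0,0],[0,0,0],70],
    [[-0.04,0.03,0],[0,0,0],70],
    [[0,0.05,0],[0,0,0],70],
    [[0,0.05,0],[0,0,0],70]
  ]
}}

```text
t: 33.88
ee_pos: [0.4576, 0.2696, 0.1404]
ee_rot: [0.037, 0.707, 0.038, -0.705]
ft_force: [-0.0, 0.2, -0.0]
finger_gap: 0.725
```

Emit:
{"method": "move_arm", "body": {
  "plan": [
    [[0,0.06,0],[0,0,0],60],
    [[0,0.05,0],[0,0,0],60],
    [[0,0,0],[0,0,0],60]
  ]
}}

```text
t: 34.25
ee_pos: [0.4694, 0.1584, 0.1399]
ee_rot: [0.036, 0.706, 0.035, -0.706]
ft_force: [0.3, 0.8, 1.2]
finger_gap: 0.765
```

```bash
python3 -c "
from h import *
go(.45,.29,.12,-82)
dt=snap('top','g.png');ds=snap('scene','gs.png')
cv2.imwrite('pics/g1t.png',cv2.resize(dt['color'][160:290,160:280,::-1],None,fx=5,fy=5,interpolation=2))
cv2.imwrite('pics/g1s.png',cv2.resize(ds['color'][230:350,180:360,::-1],None,fx=4,fy=4,interpolation=2))
"
```

```text
t 34.2 pos [0.4694 0.1584 0.1399] yaw -84.2 gap 0.765 F [0.3 0.8 1.2] j6 1.64
 turn first (tool deg): [-2.2 -0.  -0. ]  then shift (tool mm): [  19.9 -133.     0.9]  | shift w/o turn: [  19.8 -132.9    6.1]
```

View pics/g1t.png

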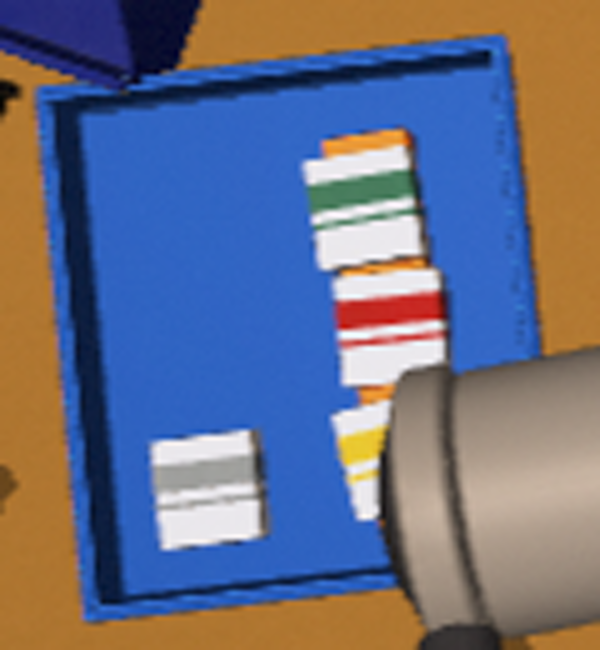

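View pics/g1s.png

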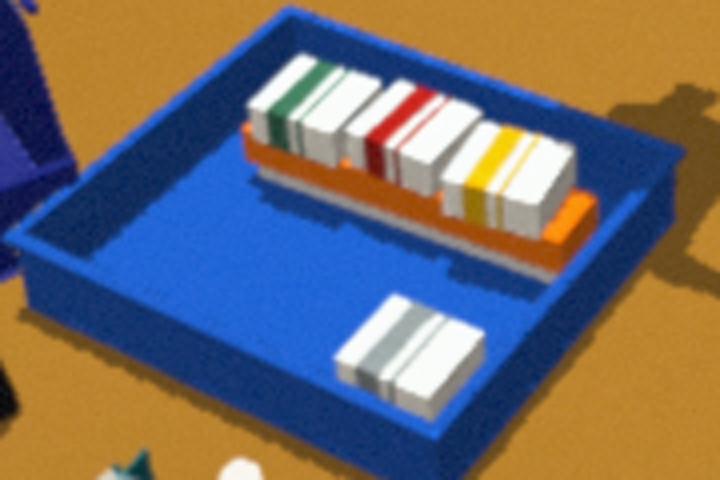

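```bash
python3 -c "
from h import *
dt=r.get_image('top');ds=r.get_image('scene')
fs=lambda p:((p[0]+.5)/4-.5+180,(p[1]+.5)/4-.5+230)
ft=lambda p:((p[0]+.5)/5-.5+160,(p[1]+.5)/5-.5+160)
c=[onz(ds,fs(p),.065) for p in((443,183),(493,122),(577,150),(540,208))]
print(np.round(c,4),np.mean(c,0)); 
a,b=onz(dt,ft((333,413)),.065),onz(dt,ft((358,520)),.065); v=a-b; th=np.arctan2(v[1],v[0]); m=(a+b)/2
print(a,b,np.linalg.norm(v),np.degrees(th), m+.025*np.array([np.sin(th),-np.cos(th),0]))
g=[onz(dt,ft(p),.028) for p in((152,442),(255,430),(265,537),(163,550))]; print('grey',np.mean(g,0))
go(.456,.2955,.12,-78)
"
```

```text
[[0.4751 0.3311 0.065 ]
 [0.4852 0.2777 0.065 ]
 [0.4355 0.2703 0.065 ]
 [0.4236 0.3175 0.065 ]] [0.45485193 0.29915146 0.065     ]
[0.48115346 0.32787846 0.065     ] [0.42948469 0.31580787 0.065     ] 0.05305997643073313 13.149313457897096 [0.46100631 0.29749865 0.065     ]
grey [0.4428529 0.3979335 0.028    ]
t 34.5 pos [0.469  0.1622 0.1396] yaw -83.9 gap 0.765 F [ 0.7  0.6 -0.5] j6 1.64
 turn first (tool deg): [-5.9 -0.   0. ]  then shift (tool mm): [  19.6 -133.1  -15. ]  | shift w/o turn: [  19.7 -133.9   -1.3]
```

Emit:
{"method": "move_arm", "body": {
  "plan": [
    [[0,0,0],[-5.5,0,0],60],
    [[0,-0.04,-0.006],[0,0,0],60],
    [[0,-0.05,-0.006],[0,0,0],60],
    [[0,-0.044,-0.005],[0,0,0],60],
    [[0.04,0,0],[0,0,0],60],
    [[0.03,0,0],[0,0,0],60],
    [[0,0,0],[0,0,0],60]
  ]
}}

```text
t: 35.33
ee_pos: [0.4567, 0.2966, 0.0675]
ee_rot: [-0.073, -0.702, -0.071, 0.705]
ft_force: [1.0, -0.2, 0.2]
finger_gap: 0.763
```

```bash
python3 -c "
from h import *
ds=snap('scene','gs.png')
cv2.imwrite('pics/g2s.png',cv2.resize(ds['color'][200:350,180:360,::-1],None,fx=4,fy=4,interpolation=2))
go(.458,.2965,.045,-78.5)
"
```

```text
t 35.4 pos [0.458  0.2968 0.0691] yaw -78.3 gap 0.763 F [ 0.  -0.2 -0.5] j6 1.80
 turn first (tool deg): [ 0.2  0.1 -0. ]  then shift (tool mm): [24.1  0.3  0.1]  | shift w/o turn: [24.1  0.3  0. ]
```

View pics/g2s.png

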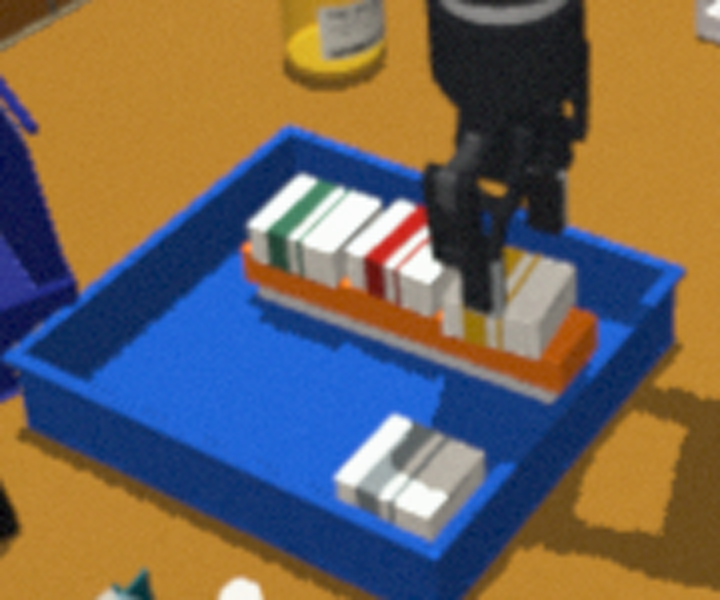

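Emit:
{"method": "move_arm", "body": {
  "plan": [
    [[0.02,0,0],[0,0,0],60],
    [[0.002,0,0],[0,0,0],60],
    [[0,0,0],[0,0,0],255],
    [[0,0,0],[0,0,0],255],
    [[0,0,0],[0,0,0],255],
    [[-0.03,0,0],[0,0,0],255],
    [[-0.03,0,0],[5.5,0,0],255]
  ]
}}

```text
t: 36.25
ee_pos: [0.4588, 0.2958, 0.1085]
ee_rot: [-0.037, -0.706, -0.036, 0.706]
ft_force: [0.7, 0.2, -0.3]
finger_gap: 0.578
```

```bash
python3 -c "
from h import *
ds=snap('scene','gs.png')
cv2.imwrite('pics/g3s.png',cv2.resize(ds['color'][200:350,180:360,::-1],None,fx=4,fy=4,interpolation=2))
go(.4435,.399,.035,-84)
"
```

```text
t 36.3 pos [0.4608 0.2969 0.1127] yaw -84.3 gap 0.578 F [1.8 1.3 2.2] j6 1.90
 turn first (tool deg): [-0.3 -0.4  0.1]  then shift (tool mm): [  77.7 -103.4    6.5]  | shift w/o turn: [  77.8 -103.2    7.6]
```

View pics/g3s.png

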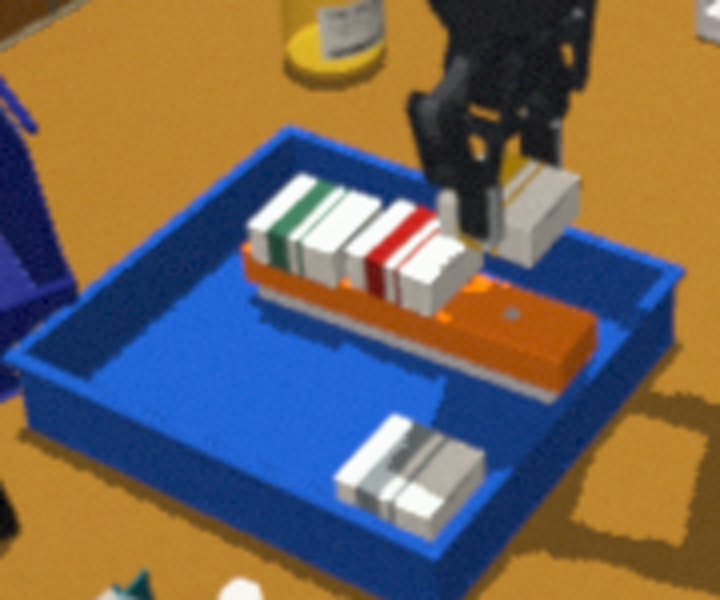

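Emit:
{"method": "move_arm", "body": {
  "plan": [
    [[0,-0.04,0.003],[0,0,0],255],
    [[0,-0.04,0.003],[0,0,0],255],
    [[0.02,-0.023,0.001],[0,0,0],255],
    [[0.03,0,0],[0,0,0],255],
    [[0.02,0,0],[0,0,0],255],
    [[0,0,0],[0,0,0],255]
  ]
}}

```text
t: 37.05
ee_pos: [0.4406, 0.3974, 0.0367]
ee_rot: [-0.038, -0.706, -0.037, 0.707]
ft_force: [0.2, -0.6, -0.3]
finger_gap: 0.577
```

```bash
python3 -c "
from h import *
go(.4435,.399,.036,-84)
"
```

```text
t 37.0 pos [0.4406 0.3974 0.0367] yaw -83.9 gap 0.577 F [ 0.2 -0.6 -0.3] j6 2.07
 turn first (tool deg): [ 0.1  0.1 -0.1]  then shift (tool mm): [ 0.7 -1.3 -3.1]  | shift w/o turn: [ 0.7 -1.3 -3.1]
```

Emit:
{"method": "move_arm", "body": {
  "plan": [
    [[0.002,0,-0.002],[0,0,0],255],
    [[0,0,0],[0,0,0],70],
    [[0,0,0],[0,0,0],70],
    [[-0.03,0,0],[0,0,0],70],
    [[-0.04,0,0],[0,0,0],60],
    [[-0.02,0.03,-0.02],[0,0,0],60],
    [[0,0.04,-0.025],[0,0,0],60],
    [[0,0.035,-0.025],[0,0,0],60]
  ]
}}

```text
t: 38.05
ee_pos: [0.5246, 0.2998, 0.1265]
ee_rot: [0.037, 0.707, 0.038, -0.706]
ft_force: [0.3, 0.6, -0.0]
finger_gap: 0.767
```

```bash
python3 -c "
from h import *
snap('top')
go(.522,.3002,.046,-84.5)
ds=snap('scene','hs.png')
cv2.imwrite('pics/h1s.png',cv2.resize(ds['color'][200:350,180:360,::-1],None,fx=4,fy=4,interpolation=2))
go(.522,.3002,.046,-84.5)
"
```

```text
t 38.1 pos [0.5281 0.2958 0.1263] yaw -84.1 gap 0.767 F [ 2.9 -3.6 -0.1] j6 1.85
 turn first (tool deg): [ 0.4 -0.2 -0.1]  then shift (tool mm): [80.3 -5.   5.7]  | shift w/o turn: [80.2 -5.2  5.9]
t 38.1 pos [0.5265 0.2976 0.126 ] yaw -84.2 gap 0.765 F [-0.3  0.2  0. ] j6 1.86
 turn first (tool deg): [ 0.3 -0.1 -0. ]  then shift (tool mm): [80.  -3.   4.2]  | shift w/o turn: [80.  -3.1  4.3]
```

View pics/h1s.png

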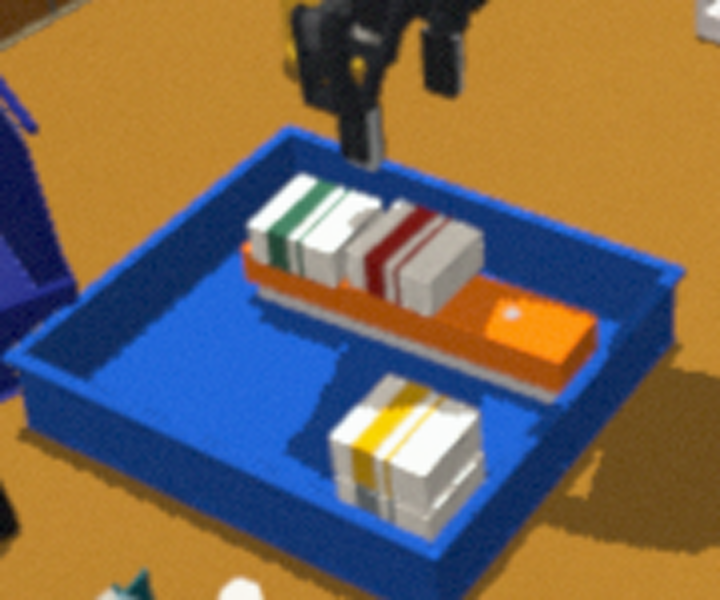

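Emit:
{"method": "move_arm", "body": {
  "plan": [
    [[0.03,-0.003,0.004],[0,0,0],60],
    [[0.03,0,0],[0,0,0],60],
    [[0.018,0,0],[0,0,0],60],
    [[0,0,0],[0,0,0],60],
    [[0,0,0],[0,0,0],255],
    [[0,0,0],[0,0,0],255],
    [[0,0,0],[0,0,0],255]
  ]
}}

```text
t: 39.02
ee_pos: [0.5201, 0.3037, 0.0488]
ee_rot: [0.037, 0.707, 0.038, -0.705]
ft_force: [0.5, -0.2, 4.7]
finger_gap: 0.58
```

Emit:
{"method": "move_arm", "body": {
  "plan": [
    [[-0.03,0,0],[0,0,0],255],
    [[-0.03,0,0],[0,0,0],255],
    [[0,-0.04,0],[0,0,0],255],
    [[0,-0.04,0.002],[0,0,0],255],
    [[0,-0.025,0.002],[0,0,0],255],
    [[0.03,0,0],[0,0,0],255],
    [[0.02,0,0],[0,0,0],255],
    [[0,0,0],[0,0,0],255]
  ]
}}

```text
t: 40.02
ee_pos: [0.5033, 0.4067, 0.056]
ee_rot: [-0.038, -0.705, -0.037, 0.707]
ft_force: [-0.2, 0.2, -0.1]
finger_gap: 0.58
```

```bash
python3 -c "
from h import *
go(.506,.403,.009,-84.5)
ds=snap('scene','hs.png')
cv2.imwrite('pics/h2s.png',cv2.resize(ds['color'][200:350,180:360,::-1],None,fx=4,fy=4,interpolation=2))
"
```

```text
t 40.0 pos [0.5033 0.4067 0.056 ] yaw -83.9 gap 0.580 F [-0.2  0.2 -0.1] j6 2.03
 turn first (tool deg): [ 0.6  0.2 -0.1]  then shift (tool mm): [47.   4.  -2.3]  | shift w/o turn: [47.   3.9 -2.4]
```

View pics/h2s.png

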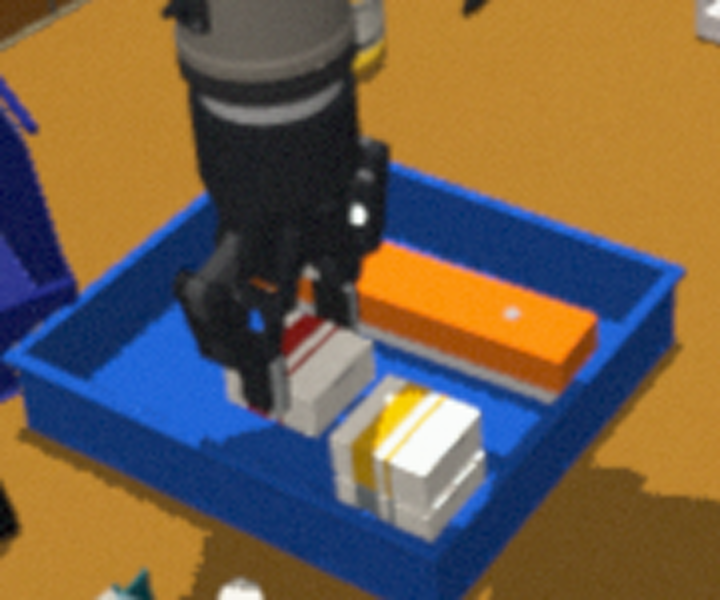

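Emit:
{"method": "move_arm", "body": {
  "plan": [
    [[0.025,0.004,-0.002],[0,0,0],255],
    [[0.018,0,0],[0,0,0],255],
    [[0.003,0,0],[0,0,0],255],
    [[0,0,0],[0,0,0],70],
    [[0,0,0],[0,0,0],70],
    [[-0.04,0,0],[0,0,0],70],
    [[-0.05,0,0],[0,0,0],60],
    [[-0.03,0.03,-0.02],[0,0,0],60]
  ]
}}

```text
t: 41.08
ee_pos: [0.5295, 0.3779, 0.1348]
ee_rot: [0.038, 0.707, 0.039, -0.705]
ft_force: [0.6, 0.1, -0.8]
finger_gap: 0.767
```

Emit:
{"method": "move_arm", "body": {
  "plan": [
    [[0,0.04,-0.025],[-2.5,0,0],60],
    [[0,0.028,-0.02],[0,0,0],60],
    [[0,0,0],[0,0,0],60]
  ]
}}

```text
t: 41.45
ee_pos: [0.5846, 0.3119, 0.1318]
ee_rot: [0.052, 0.706, 0.051, -0.705]
ft_force: [-0.8, 0.7, -0.0]
finger_gap: 0.765
```

```bash
python3 -c "
from h import *
ds=snap('scene','is.png')
cv2.imwrite('pics/i1s.png',cv2.resize(ds['color'][200:350,180:360,::-1],None,fx=4,fy=4,interpolation=2))
go(.580,.3128,.047,-81.5)
"
```

```text
t 41.5 pos [0.5833 0.3133 0.1317] yaw -81.6 gap 0.764 F [-0.4  0.5 -0.2] j6 1.80
 turn first (tool deg): [-0.1 -0.   0. ]  then shift (tool mm): [84.7 -0.   3.4]  | shift w/o turn: [84.7  0.   3.4]
```

View pics/i1s.png

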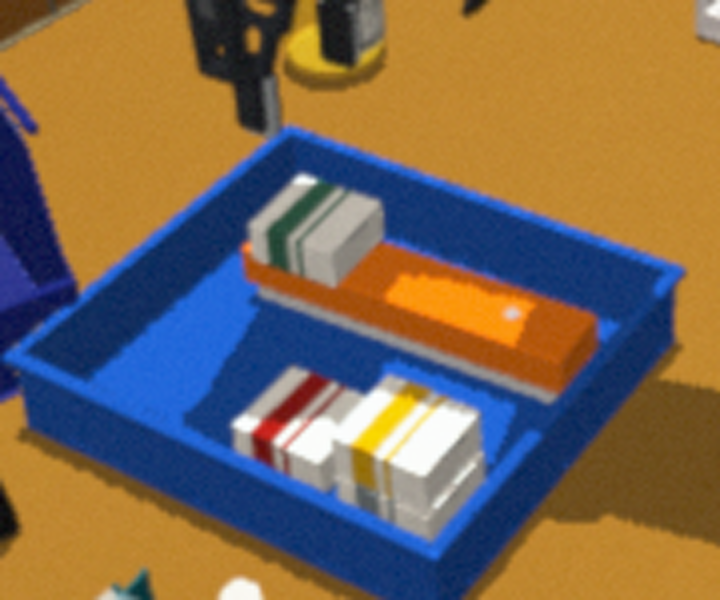

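Emit:
{"method": "move_arm", "body": {
  "plan": [
    [[0.03,0,0.0035],[0,0,0],60],
    [[0.03,0,0],[0,0,0],60],
    [[0.022,0,0],[0,0,0],60],
    [[0,0,0],[0,0,0],60],
    [[0,0,0],[0,0,0],255],
    [[0,0,0],[0,0,0],255],
    [[0,0,0],[0,0,0],255]
  ]
}}

```text
t: 42.38
ee_pos: [0.5799, 0.3139, 0.0508]
ee_rot: [0.052, 0.706, 0.053, -0.704]
ft_force: [-0.4, 0.7, 2.9]
finger_gap: 0.579
```

Emit:
{"method": "move_arm", "body": {
  "plan": [
    [[-0.03,0,0],[0,0,0],255],
    [[-0.03,0,0],[3,0,0],255],
    [[0,-0.04,-0.002],[0,0,0],255],
    [[0,-0.04,-0.002],[0,0,0],255],
    [[0,-0.023,-0.002],[0,0,0],255],
    [[0.03,0,0],[0,0,0],255],
    [[0.02,0,0],[0,0,0],255],
    [[0,0,0],[0,0,0],255]
  ]
}}

```text
t: 43.38
ee_pos: [0.5743, 0.4155, 0.0573]
ee_rot: [-0.035, -0.705, -0.033, 0.708]
ft_force: [-0.2, 0.4, -0.4]
finger_gap: 0.579
```

```bash
python3 -c "
from h import *
go(.576,.413,.012,-84.5)
ds=snap('scene','is.png')
cv2.imwrite('pics/i2s.png',cv2.resize(ds['color'][200:350,180:360,::-1],None,fx=4,fy=4,interpolation=2))
"
```

```text
t 43.4 pos [0.5743 0.4155 0.0573] yaw -84.5 gap 0.579 F [-0.2  0.4 -0.4] j6 1.99
 turn first (tool deg): [ 0.   0.2 -0.1]  then shift (tool mm): [45.3  2.7 -1.4]  | shift w/o turn: [45.3  2.6 -1.6]
```

View pics/i2s.png

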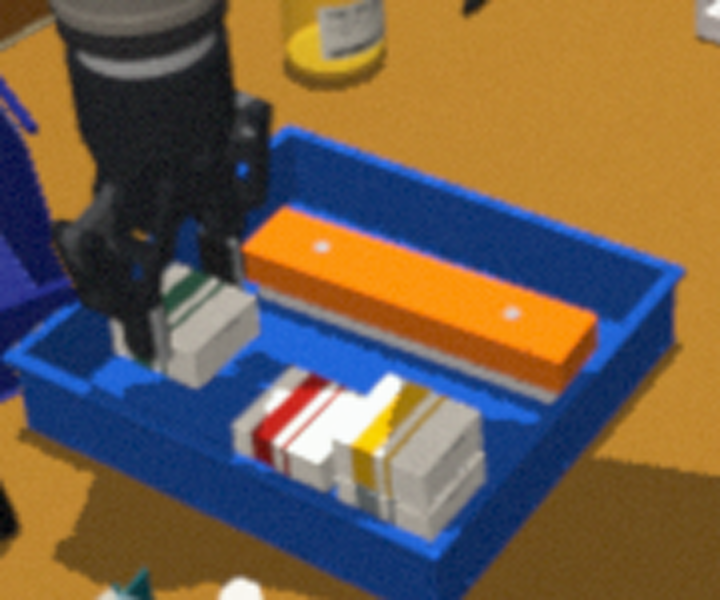

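Emit:
{"method": "move_arm", "body": {
  "plan": [
    [[0.025,0.003,-0.001],[0,0,0],255],
    [[0.018,0,0],[0,0,0],255],
    [[0.002,0,0],[0,0,0],255],
    [[0,0,0],[0,0,0],70],
    [[0,0,0],[0,0,0],70],
    [[-0.04,0,0],[0,0,0],70],
    [[-0.05,0,0],[0,0,0],60],
    [[-0.05,0.05,0.02],[0,0,0],60]
  ]
}}

```text
t: 44.42
ee_pos: [0.5642, 0.3716, 0.1493]
ee_rot: [0.035, 0.707, 0.036, -0.705]
ft_force: [0.4, -1.7, 1.3]
finger_gap: 0.766
```

Emit:
{"method": "move_arm", "body": {
  "plan": [
    [[0,0.055,0.025],[0,0,0],60],
    [[0,0.055,0.025],[0,0,0],60],
    [[0,0.055,0.02],[0,0,0],60],
    [[0,0.055,0.02],[0,0,0],60],
    [[0,0.05,0.0],[0,0,0],60],
    [[0,0,0],[0,0,0],60]
  ]
}}

```text
t: 45.18
ee_pos: [0.5009, 0.0895, 0.148]
ee_rot: [0.033, 0.707, 0.032, -0.706]
ft_force: [-0.2, -0.0, -0.1]
finger_gap: 0.767
```

```bash
python3 -c "
from h import *
go(.522,.3025,.1,-82)
dt=snap('top','j.png');ds=snap('scene','js.png')
cv2.imwrite('pics/j1t.png',cv2.resize(dt['color'][160:290,160:280,::-1],None,fx=5,fy=5,interpolation=2))
cv2.imwrite('pics/j1s.png',cv2.resize(ds['color'][235:335,230:340,::-1],None,fx=6,fy=6,interpolation=2))
"
```

```text
t 45.2 pos [0.5009 0.0895 0.148 ] yaw -84.7 gap 0.767 F [-0.2 -0.  -0.1] j6 1.51
 turn first (tool deg): [-2.7 -0.1 -0. ]  then shift (tool mm): [  48.  -208.   -50.5]  | shift w/o turn: [  48.  -210.2  -40.5]
```

View pics/j1t.png

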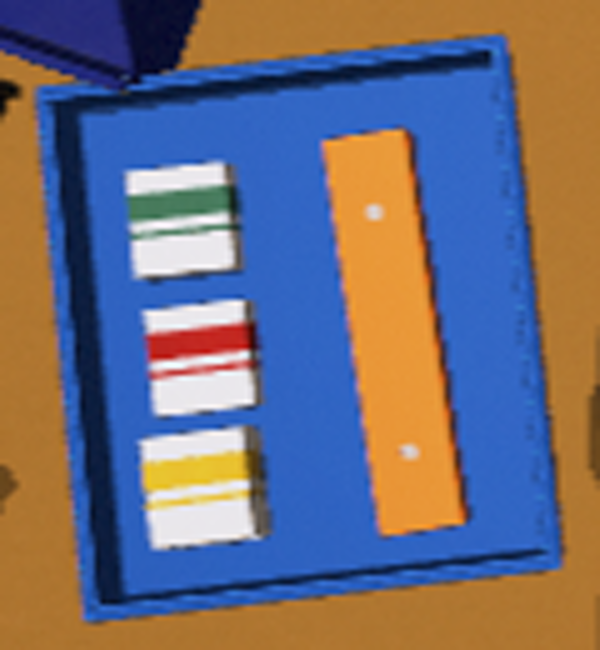

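View pics/j1s.png

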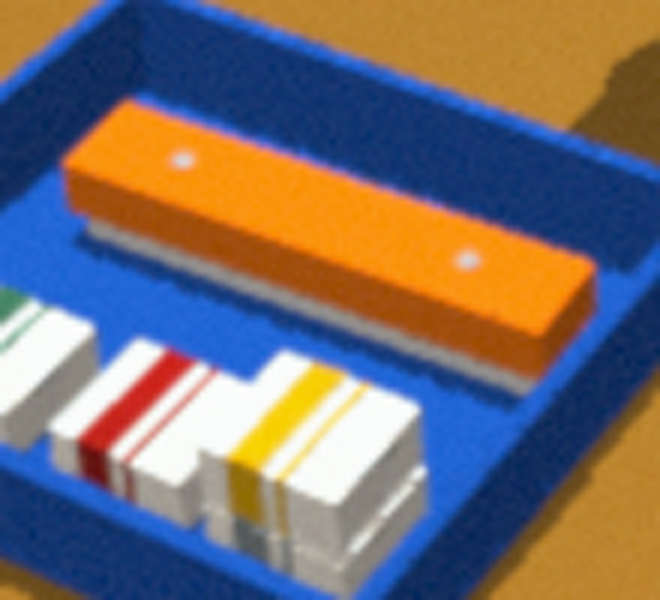

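```bash
python3 -c "
from h import *
dt=r.get_image('top');ds=r.get_image('scene')
b=dt['color'][160:290,210:270]; h=cv2.cvtColor(b,cv2.COLOR_RGB2HSV)
m=cv2.inRange(h,(8,150,180),(22,255,255)); 
m=cv2.morphologyEx(m,cv2.MORPH_CLOSE,np.ones((5,5)))
# desktop excluded by largest component inside tote
c=max([c for c in cv2.findContours(m,0,1)[0] if 20<c[:,0,0].mean()<45],key=cv2.contourArea)
rr=cv2.minAreaRect(c); bx=cv2.boxPoints(rr)+[210,160]; P=np.array([onz(dt,p,.041) for p in bx]); print(rr,P.round(4),'centre',P.mean(0).round(4))
for i in range(4): v=P[(i+1)%4]-P[i]; print(np.linalg.norm(v).round(4),np.degrees(np.arctan2(v[1],v[0])).round(1))
ft=lambda p:((p[0]+.5)/5-.5+160,(p[1]+.5)/5-.5+160)
fs=lambda p:((p[0]+.5)/6-.5+230,(p[1]+.5)/6-.5+235)
A=tri(dt,ft((374,212)),ds,fs((182,160)));B=tri(dt,ft((409,451)),ds,fs((467,261)))
print('screws',A,B,'mid',(A[0]+B[0])/2,'dir',np.degrees(np.arctan2(*(A[0]-B[0])[[1,0]])))
a,b=onz(dt,ft((374,212)),.041),onz(dt,ft((409,451)),.041);print('top@z mid',(a+b)/2,np.degrees(np.arctan2(*(a-b)[[1,0]])))
"
```

```text
((28.377853393554688, 65.92549896240234), (79.75910949707031, 16.376813888549805), 81.57302856445312) [[0.6161 0.3373 0.041 ]
 [0.6216 0.2969 0.041 ]
 [0.4257 0.2685 0.041 ]
 [0.4203 0.3085 0.041 ]] centre [0.5209 0.3028 0.041 ]
0.0408 -82.3
0.198 -171.8
0.0404 97.6
0.198 8.4
screws (array([0.57957777, 0.31223208, 0.04048472]), np.float64(0.0011235684520466307)) (array([0.46087291, 0.29519356, 0.04019467]), np.float64(0.001009541444204814)) mid [0.52022534 0.30371282 0.04033969] dir 8.168262939672768
top@z mid [0.5206487  0.30392376 0.041     ] 8.219942474825354
```

Emit:
{"method": "move_arm", "body": {
  "plan": [
    [[0,-0.05,-0.01],[-2.9,0,0],60],
    [[0,-0.055,-0.012],[0,0,0],60],
    [[0,-0.055,-0.012],[0,0,0],60],
    [[0.03,-0.045,-0.01],[0,0,0],60],
    [[0.03,0,0],[0,0,0],60],
    [[0.03,0,0],[0,0,0],60],
    [[0,0,0],[0,0,0],60]
  ],
  "force": 80
}}

```text
t: 46.25
ee_pos: [0.514, 0.3022, 0.0547]
ee_rot: [-0.054, -0.703, -0.052, 0.707]
ft_force: [0.0, -0.4, 0.5]
finger_gap: 0.764
```

```bash
python3 -c "
from h import *
go(.5206,.3035,.017,-81.8)
ds=snap('scene','ks.png')
cv2.imwrite('pics/k1s.png',cv2.resize(ds['color'][200:350,180:360,::-1],None,fx=4,fy=4,interpolation=2))
go(.5206,.3035,.017,-81.8)
"
```

```text
t 46.2 pos [0.514  0.3022 0.0547] yaw -81.4 gap 0.764 F [ 0.  -0.4  0.5] j6 1.82
 turn first (tool deg): [ 0.4  0.3 -0.1]  then shift (tool mm): [37.7 -0.4 -6.7]  | shift w/o turn: [37.7 -0.4 -6.9]
t 46.3 pos [0.5154 0.3024 0.0565] yaw -81.4 gap 0.762 F [ 0.7 -0.3  0.1] j6 1.82
 turn first (tool deg): [ 0.4  0.1 -0. ]  then shift (tool mm): [39.5 -0.4 -5.4]  | shift w/o turn: [39.5 -0.4 -5.4]
```

View pics/k1s.png

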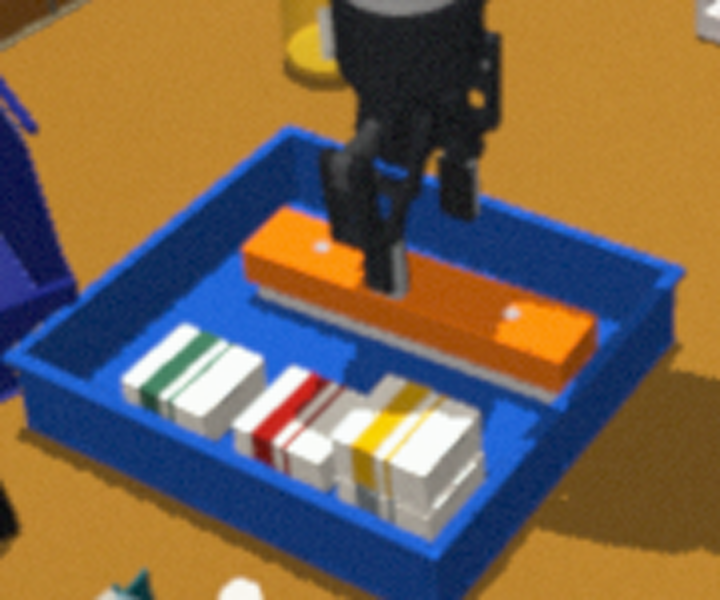

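Emit:
{"method": "move_arm", "body": {
  "plan": [
    [[0.02,0,-0.0055],[0.4,0,0],60],
    [[0.015,0,0],[0,0,0],60],
    [[0.003,0,0],[0,0,0],60],
    [[0,0,0],[0,0,0],60],
    [[0,0,0],[0,0,0],255],
    [[0,0,0],[0,0,0],255],
    [[0,0,0],[0,0,0],255],
    [[0,0,0],[0,0,0],255]
  ]
}}

```text
t: 47.3
ee_pos: [0.5223, 0.3024, 0.0201]
ee_rot: [0.049, 0.706, 0.05, -0.705]
ft_force: [-1.4, 0.2, 6.3]
finger_gap: 0.475
```

```bash
python3 -c "
from h import *
ds=snap('scene','ks.png')
go(.5206,.3035,.017,-81.8)
cv2.imwrite('pics/k2s.png',cv2.resize(ds['color'][200:350,180:360,::-1],None,fx=4,fy=4,interpolation=2))
"
```

```text
t 47.4 pos [0.5224 0.3024 0.0201] yaw -82.0 gap 0.478 F [-0.8 -0.4  6. ] j6 1.83
 turn first (tool deg): [-0.2 -0.1  0. ]  then shift (tool mm): [ 3.1 -1.3  1.6]  | shift w/o turn: [ 3.1 -1.3  1.6]
```

View pics/k2s.png

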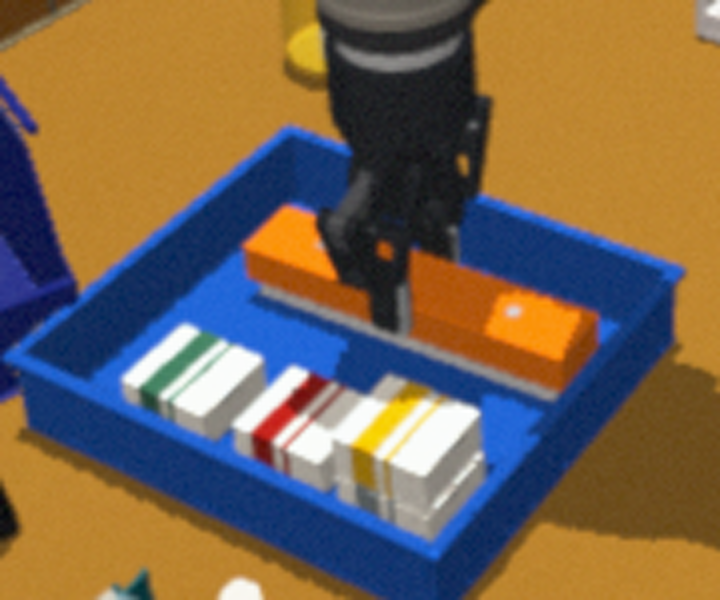

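Emit:
{"method": "move_arm", "body": {
  "plan": [
    [[-0.02,0,0],[0,0,0],255],
    [[-0.04,0,0],[0,0,0],255],
    [[-0.04,0,0],[0,0,0],255],
    [[-0.04,0,0],[-9,0,0],255],
    [[0,0,0],[-10,0,0],255],
    [[0,0,0],[-10,0,0],255],
    [[0,0,0],[-10,0,0],255],
    [[0,0,0],[-10,0,0],255]
  ]
}}

```text
t: 48.35
ee_pos: [0.5214, 0.3019, 0.1586]
ee_rot: [-0.339, -0.62, -0.339, 0.621]
ft_force: [-0.3, -0.3, -2.7]
finger_gap: 0.474
```

```bash
python3 -c "
from h import *
ds=snap('scene','ls.png');snap('top','lt.png')
go(.427,-.1513,.10,.8)
"
```

```text
t 48.5 pos [0.5215 0.302  0.1586] yaw -32.9 gap 0.470 F [-0.8 -0.3 -1. ] j6 0.97
 turn first (tool deg): [-33.7   0.    0. ]  then shift (tool mm): [  58.6 -100.8  451.9]  | shift w/o turn: [ 58.9 166.8 431.9]
```

View pics/ls.png

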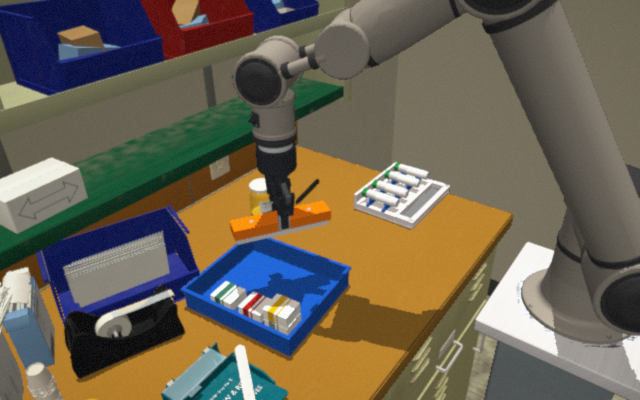

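Emit:
{"method": "move_arm", "body": {
  "plan": [
    [[0,0,0],[-10,0,0],255],
    [[0,0,0],[-10,0,0],255],
    [[0,0,0],[-10,0,0],255],
    [[0,-0.02,0.04],[-3.7,0,0],255],
    [[0,-0.02,0.05],[0,0,0],255],
    [[0,-0.02,0.05],[0,0,0],255],
    [[0,-0.02,0.05],[0,0,0],255],
    [[0,-0.02,0.05],[0,0,0],255]
  ]
}}

```text
t: 49.45
ee_pos: [0.4215, 0.0608, 0.1591]
ee_rot: [0.502, 0.498, 0.502, -0.498]
ft_force: [0.3, -0.7, -1.3]
finger_gap: 0.472
```

Emit:
{"method": "move_arm", "body": {
  "plan": [
    [[0,0,0.05],[0,0,0],255],
    [[0,0,0.05],[0,0,0],255],
    [[0,0,0.05],[0,0,0],255],
    [[0,0,0.04],[0,0,0],255],
    [[0,0,0.015],[0,0,0],255],
    [[0,0,0],[0,0,0],255]
  ]
}}

```text
t: 50.2
ee_pos: [0.4249, -0.143, 0.1589]
ee_rot: [0.502, 0.498, 0.503, -0.498]
ft_force: [0.7, 0.6, -1.6]
finger_gap: 0.474
```

```bash
python3 -c "
from h import *
go(.427,-.1513,.07,.8)
ds=snap('scene','ms.png');dt=snap('top','mt.png')
cv2.imwrite('pics/m1s.png',cv2.resize(ds['color'][130:250,330:470,::-1],None,fx=5,fy=5,interpolation=2))
cv2.imwrite('pics/m1t.png',cv2.resize(dt['color'][190:290,365:480,::-1],None,fx=6,fy=6,interpolation=2))
go(.427,-.1513,.07,.8)
"
```

```text
t 50.2 pos [ 0.4249 -0.143   0.1589] yaw 0.5 gap 0.474 F [ 0.7  0.6 -1.6] j6 -0.51
 turn first (tool deg): [-0.3 -0.   0. ]  then shift (tool mm): [88.9  2.   8.4]  | shift w/o turn: [88.9  2.1  8.4]
t 50.3 pos [ 0.4248 -0.1417  0.1589] yaw 0.7 gap 0.471 F [-0.2 -0.  -1. ] j6 -0.51
 turn first (tool deg): [-0.1 -0.   0. ]  then shift (tool mm): [88.9  2.   9.7]  | shift w/o turn: [88.9  2.1  9.7]
```

View pics/m1s.png

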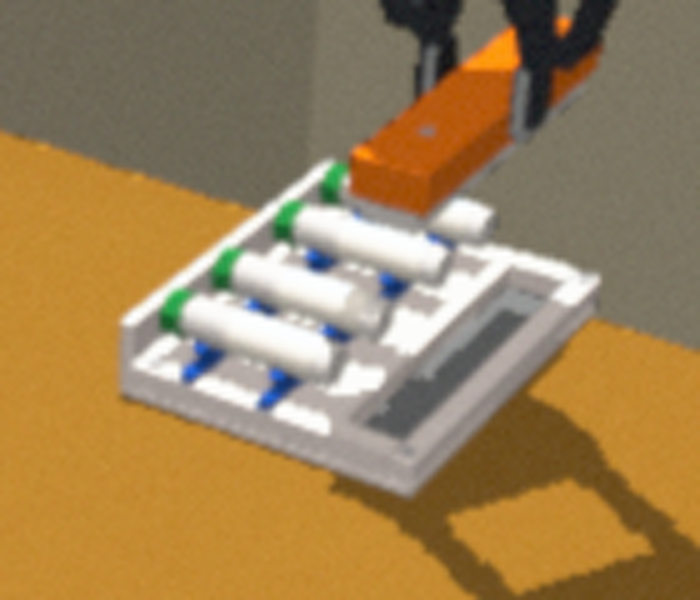

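View pics/m1t.png

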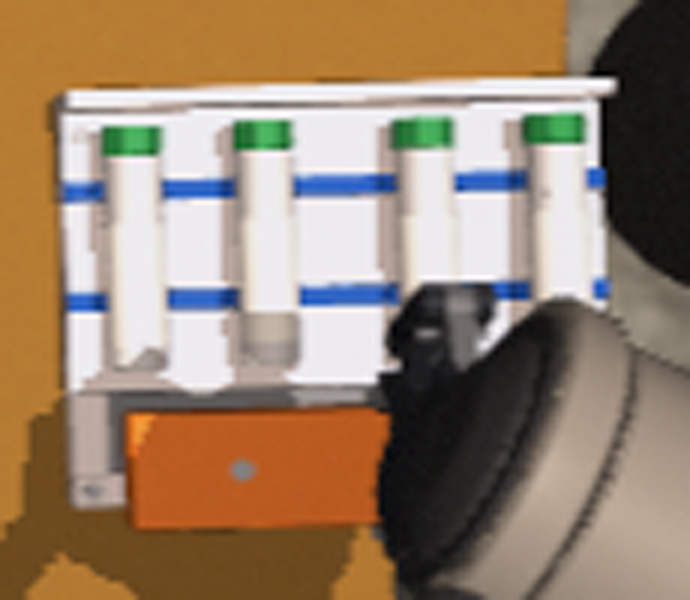

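Emit:
{"method": "move_arm", "body": {
  "plan": [
    [[0.03,0.002,0.01],[0,0,0],255],
    [[0.04,0,0],[0,0,0],255],
    [[0.025,0,0],[0,0,0],255],
    [[0.01,0,0],[0,0,0],255],
    [[0.004,0,0],[0,0,0],255],
    [[0,0,0],[0,0,0],255]
  ]
}}

```text
t: 51.05
ee_pos: [0.4277, -0.1526, 0.0507]
ee_rot: [0.504, 0.497, 0.503, -0.497]
ft_force: [0.2, -1.0, -1.9]
finger_gap: 0.473
```

```bash
python3 -c "
from h import *
go(.427,-.1513,.045,.8)
ds=snap('scene','ms.png');dt=snap('top','mt.png')
cv2.imwrite('pics/m2s.png',cv2.resize(ds['color'][150:250,340:460,::-1],None,fx=6,fy=6,interpolation=2))
cv2.imwrite('pics/m2t.png',cv2.resize(dt['color'][190:290,365:480,::-1],None,fx=6,fy=6,interpolation=2))
go(.427,-.1513,.045,.8)
"
```

```text
t 51.0 pos [ 0.4277 -0.1526  0.0507] yaw 0.8 gap 0.473 F [ 0.2 -1.  -1.9] j6 -0.53
 turn first (tool deg): [-0.   0.  -0.1]  then shift (tool mm): [ 5.7 -0.7 -1.4]  | shift w/o turn: [ 5.7 -0.7 -1.4]
t 51.1 pos [ 0.4278 -0.1529  0.0509] yaw 0.8 gap 0.474 F [ 0.1  0.1 -1.9] j6 -0.53
 turn first (tool deg): [-0.   0.1 -0.1]  then shift (tool mm): [ 5.9 -0.8 -1.6]  | shift w/o turn: [ 5.9 -0.8 -1.6]
```

View pics/m2s.png

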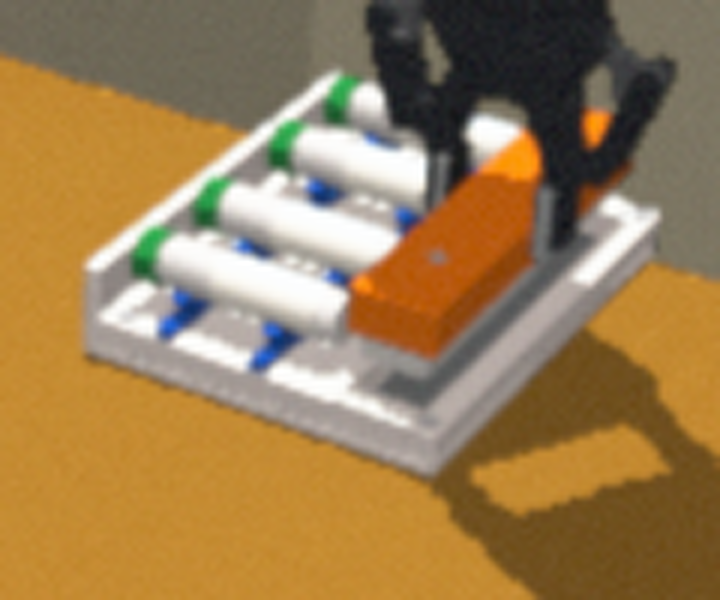

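View pics/m2t.png

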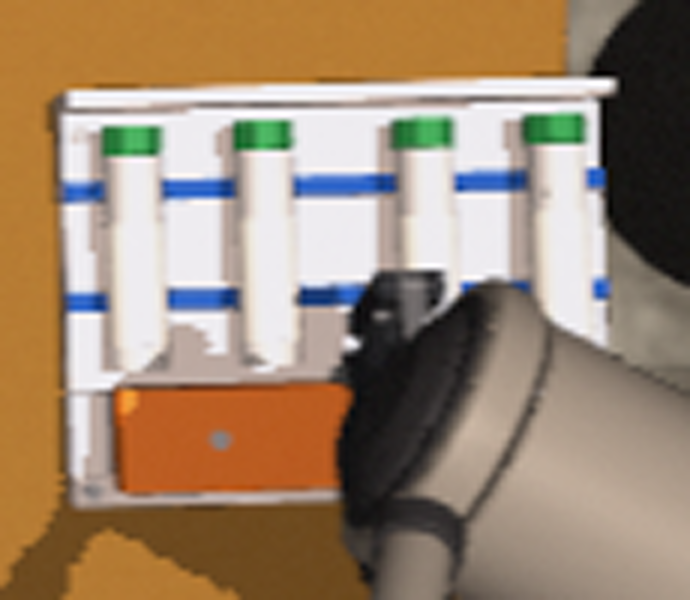

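```bash
python3 -c "
from h import *
dt=r.get_image('top');ds=r.get_image('scene')
ft=lambda p:((p[0]+.5)/6-.5+365,(p[1]+.5)/6-.5+190)
fs=lambda p:((p[0]+.5)/6-.5+340,(p[1]+.5)/6-.5+150)
z=.0718
a=onz(dt,ft((240,384)),z);b=onz(dt,ft((240,493)),z);l=onz(dt,ft((117,440)),z)
print('head x edges',a,b,'mid',(a+b)/2,'width',a[0]-b[0],'left y',l, 'centre y',l[1]-.1)
s=tri(dt,ft((221,440)),ds,fs((437,257)));print('screw',s)
# slot references in same top view: left slot edge & front edge from first pick
g=lambda p:((p[0]+.5)/7-.5+370,(p[1]+.5)/7-.5+195)
for n,p in(('FL',(91,516)),('BL',(91,423)),('BR',(636,408)),('FR',(640,501))): print(n,onz(dt,g(p),.022).round(4))
"
```

```text
head x edges [ 0.44836853 -0.10202074  0.0718    ] [ 0.4051307  -0.10092377  0.0718    ] mid [ 0.42674962 -0.10147225  0.0718    ] width 0.04323783750297777 left y [ 0.42677412 -0.05236744  0.0718    ] centre y -0.1523674351237172
screw (array([ 0.42577746, -0.09430766,  0.07054483]), np.float64(0.0008213681291403439))
FL [ 0.4097 -0.055   0.022 ]
BL [ 0.4428 -0.0557  0.022 ]
BR [ 0.4456 -0.2509  0.022 ]
FR [ 0.4125 -0.2512  0.022 ]
```

Emit:
{"method": "move_arm", "body": {
  "plan": [
    [[0.006,0,0],[0,0,0],255],
    [[0.004,0,0],[0,0,0],255],
    [[0.003,0,0],[0,0,0],255],
    [[0.002,0,0],[0,0,0],255],
    [[0,0,0],[0,0,0],255]
  ]
}}

```text
t: 51.88
ee_pos: [0.4271, -0.1527, 0.0349]
ee_rot: [0.503, 0.497, 0.503, -0.497]
ft_force: [0.5, -0.5, -2.2]
finger_gap: 0.469
```

Emit:
{"method": "move_arm", "body": {
  "plan": [
    [[0.004,0,0],[0,0,0],255],
    [[0.003,0,0],[0,0,0],255],
    [[0.001,0,0],[0,0,0],255],
    [[0,0,0],[0,0,0],255]
  ]
}}

```text
t: 52.38
ee_pos: [0.4271, -0.1528, 0.027]
ee_rot: [0.503, 0.497, 0.503, -0.497]
ft_force: [0.3, -0.3, -2.7]
finger_gap: 0.472
```

Emit:
{"method": "move_arm", "body": {
  "plan": [
    [[0.001,0,0],[0,0,0],255],
    [[0.001,0,0],[0,0,0],255],
    [[0.001,0,0],[0,0,0],255],
    [[0,0,0],[0,0,0],255]
  ]
}}

```text
t: 52.88
ee_pos: [0.4273, -0.1528, 0.025]
ee_rot: [0.504, 0.497, 0.503, -0.497]
ft_force: [-3.1, 1.7, 11.3]
finger_gap: 0.47
```

Emit:
{"method": "move_arm", "body": {
  "plan": [
    [[0.001,0,0],[0,0,0],255],
    [[0.001,0,0],[0,0,0],255],
    [[0.001,0,0],[0,0,0],255],
    [[0,0,0],[0,0,0],255]
  ]
}}

```text
t: 53.38
ee_pos: [0.4273, -0.1528, 0.0249]
ee_rot: [0.504, 0.497, 0.503, -0.497]
ft_force: [-11.4, 5.4, 50.0]
finger_gap: 0.472
```

```bash
python3 -c "
from h import *
go(.427,-.1513,.045,.8)
ds=snap('scene','ns.png');dt=snap('top','nt.png')
cv2.imwrite('pics/n1s.png',cv2.resize(ds['color'][150:250,340:460,::-1],None,fx=6,fy=6,interpolation=2))
"
```

```text
t 53.4 pos [ 0.4273 -0.1528  0.0249] yaw 0.8 gap 0.472 F [-11.4   5.4  50. ] j6 -0.53
 turn first (tool deg): [-0.   0.1 -0.1]  then shift (tool mm): [-20.1  -0.3  -1.5]  | shift w/o turn: [-20.1  -0.3  -1.5]
```

View pics/n1s.png

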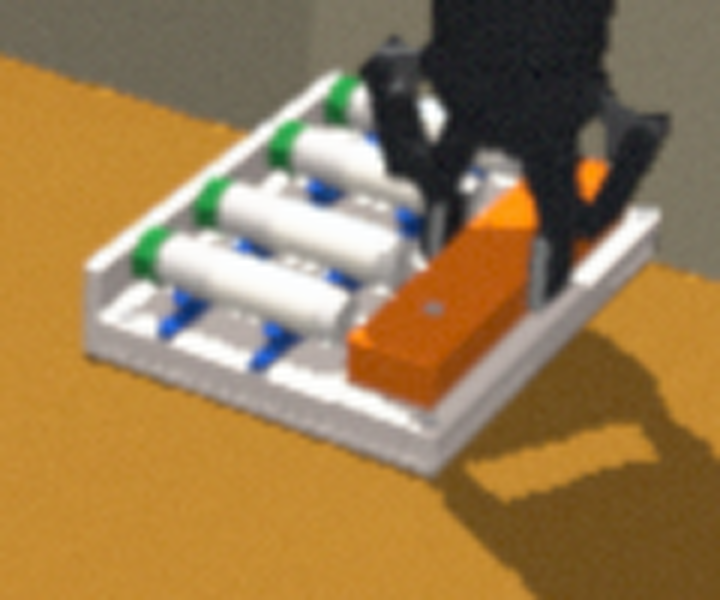

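Emit:
{"method": "move_arm", "body": {
  "plan": [
    [[-0.002,0,0],[0,0,0],255],
    [[-0.0015,0,0],[0,0,0],255],
    [[0,0,0],[0,0,0],95],
    [[0,0,0],[0,0,0],90],
    [[0,0,0],[0,0,0],90],
    [[-0.03,0,0],[0,0,0],90],
    [[-0.04,0,0],[0,0,0],90],
    [[0,0,0],[0,0,0],255]
  ]
}}

```text
t: 54.48
ee_pos: [0.4289, -0.1536, 0.0969]
ee_rot: [0.505, 0.497, 0.501, -0.496]
ft_force: [0.7, 0.8, -0.1]
finger_gap: 0.448
```

Emit:
{"method": "move_arm", "body": {
  "plan": [
    [[0,0,0],[0,0,0],255],
    [[0,0,0],[0,0,0],255],
    [[0,0,0],[0,0,0],255],
    [[0.02,0,0],[0,0,0],255],
    [[0.015,0,0],[0,0,0],255],
    [[0.005,0,0],[0,0,0],255],
    [[0,0,0],[0,0,0],255]
  ]
}}

```text
t: 55.35
ee_pos: [0.427, -0.1527, 0.0543]
ee_rot: [0.503, 0.497, 0.504, -0.497]
ft_force: [0.2, 0.0, 0.2]
finger_gap: -0.0
```

```bash
python3 -c "
from h import *
go(.427,-.1528,.046,.8)
ds=snap('scene','os.png');dt=snap('top','ot.png')
cv2.imwrite('pics/o1s.png',cv2.resize(ds['color'][150:250,340:460,::-1],None,fx=6,fy=6,interpolation=2))
"
```

```text
t 55.4 pos [ 0.427  -0.1527  0.0543] yaw 0.7 gap -0.000 F [0.2 0.  0.2] j6 -0.53
 turn first (tool deg): [-0.1 -0.   0. ]  then shift (tool mm): [ 8.3 -0.   0.1]  | shift w/o turn: [ 8.3 -0.   0.1]
```

View pics/o1s.png

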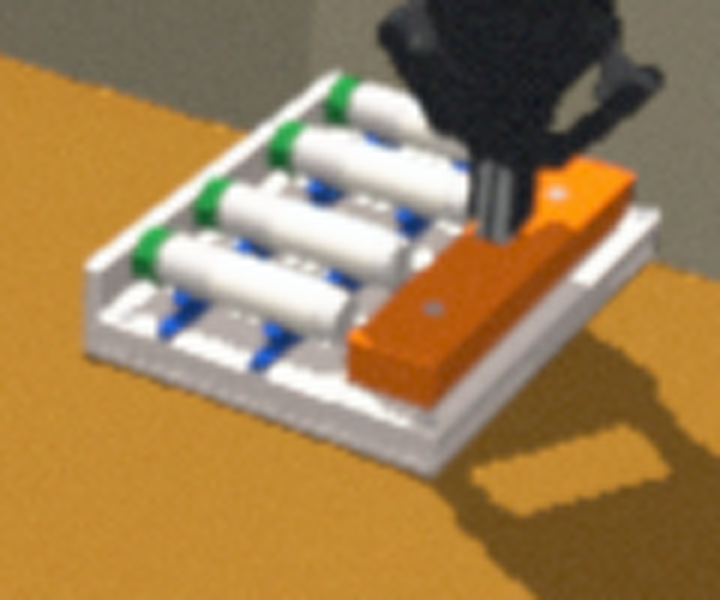

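Emit:
{"method": "move_arm", "body": {
  "plan": [
    [[0.005,0,0],[0,0,0],255],
    [[0.002,0,0],[0,0,0],255],
    [[0.002,0,0],[0,0,0],255],
    [[0.001,0,0],[0,0,0],255],
    [[0,0,0],[0,0,0],255]
  ]
}}

```text
t: 56.08
ee_pos: [0.4273, -0.1528, 0.046]
ee_rot: [0.504, 0.497, 0.503, -0.497]
ft_force: [-4.3, 2.7, 17.6]
finger_gap: -0.002
```

Emit:
{"method": "move_arm", "body": {
  "plan": [
    [[0.001,0,0],[0,0,0],255],
    [[0,0,0],[0,0,0],255],
    [[-0.003,0,0],[0,0,0],255],
    [[-0.03,0,0],[0,0,0],255],
    [[-0.05,0,0],[0,0,0],255],
    [[-0.05,0,0],[0,0,0],255],
    [[0,0,-0.05],[0,0,0],255]
  ]
}}

```text
t: 56.95
ee_pos: [0.4293, -0.1051, 0.1801]
ee_rot: [0.505, 0.499, 0.499, -0.497]
ft_force: [-0.2, -0.1, -1.4]
finger_gap: 0.001
```

Emit:
{"method": "move_arm", "body": {
  "plan": [
    [[0,0,-0.05],[0,0,0],255],
    [[0,0,-0.05],[0,0,0],255],
    [[0,0,-0.05],[0,0,0],255],
    [[0,0,-0.04],[0,0,0],255],
    [[0,0,0],[0,0,0],255]
  ]
}}

```text
t: 57.58
ee_pos: [0.4236, 0.0894, 0.1764]
ee_rot: [0.504, 0.496, 0.504, -0.496]
ft_force: [0.3, -1.2, -0.2]
finger_gap: -0.003
```

```bash
python3 -c "
from h import *
ds=snap('scene','ps.png');dt=snap('top','pt.png')
cv2.imwrite('pics/p1s.png',cv2.resize(ds['color'][150:250,340:460,::-1],None,fx=6,fy=6,interpolation=2))
cv2.imwrite('pics/p1t.png',cv2.resize(dt['color'][160:290,160:480,::-1],None,fx=2.5,fy=2.5,interpolation=2))
print('rack caps',[(b,loc(b)*1000) for a,b in tubes(.045,(375,470,195,280),dt)]); print(r.sense()['t'])
"
```

```text
rack caps [(array([ 0.5473, -0.0644]), array([66.52649534, 87.37966249])), (array([ 0.5489, -0.1841]), array([ 66.45506639, -32.33100912])), (array([ 0.5489, -0.1183]), array([67.37377786, 33.46257696])), (array([ 0.5498, -0.238 ]), array([ 66.60241714, -86.23832112]))]
57.675
```

View pics/p1s.png

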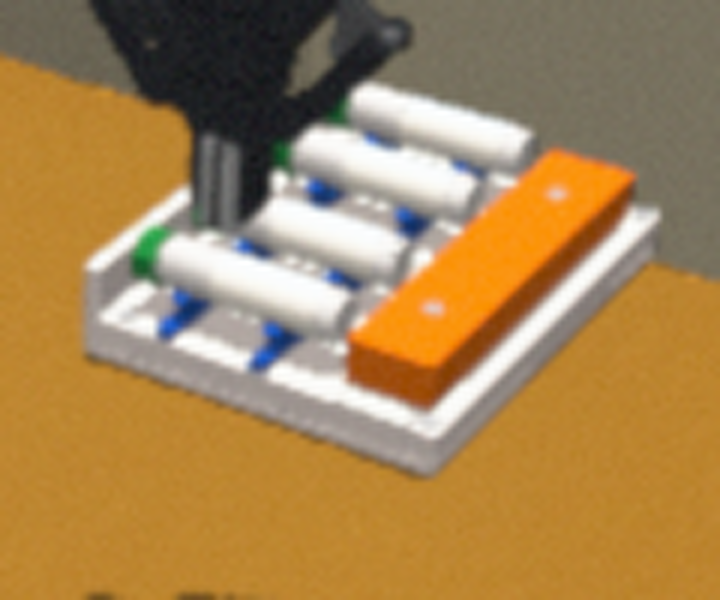

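View pics/p1t.png

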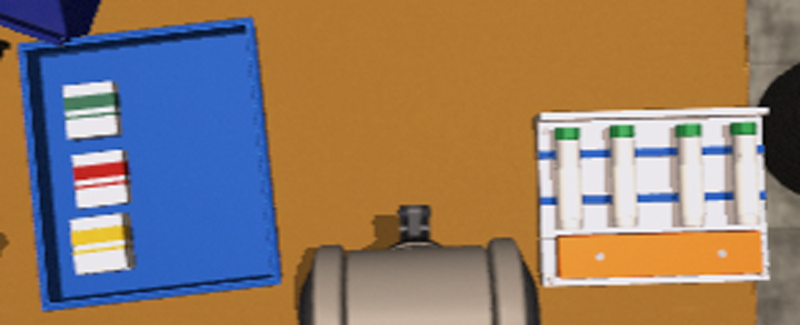

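View pics/ps.png

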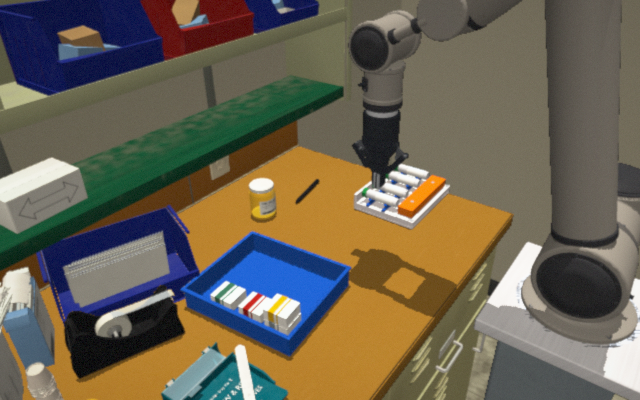

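```bash
python3 -c "
from h import *
print(r.close_job())"
```

```text
the job is handed in; nothing more can be done
None
```

The job is handed in. All four tubes are in cradles, the stop bar is pressed home in the slot, and the four cartons are still in the tote. It took about 58 s of the 210 s.

**What I did:**
- I laid each tube in its own cradle, caps towards the back wall.
- I moved the grey, yellow, red and green cartons to the free half of the tote, with yellow on top of grey. There was no blue carton.
- With all the tubes in, I set the bar in the slot. I pressed it to 50 N with the gripper holding it, then released it and pressed again from above with shut fingers.

**Last checks:**
- **Tubes:** the top view puts their centres about 22.5–23.4 mm along the rack, where 23 mm is midway. Across the rack they are within 1 mm of the cradle positions.
- **Bar:** the shut fingers met the head at 46 mm above the worktop, which is the height of a flush head. The final images show it level, with the tubes clear of it.
- **Everything else:** I never moved near the marker or the jar, and both look unmoved in the images. I saw no knocked tube and no grip slip.

**Disagreements:**
- The two cameras differed by 2–4 mm on where the rack stands; I used the top view and the two-view fit, and the bar went in without catching.
- Measured heights read 1–3 mm low, up to 4 mm on the bar's corners, so I worked from the nominal heights, which contact confirmed.
- One tube was gripped nearer the fingertips than I meant, but it still seated correctly.

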